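Knock two spring pins home in a gear casing on a sloped stand

TASK

Take the soft-faced mallet by its handle and knock home the two spring pins that stand proud of the gear casing on the sloped stand, first the upper pin, then the lower one: with brisk blows of the mallet's face, not a slow push, square along the pin so that it does not bend. When a pin is flush, make sure of it before going on by resting the mallet's face on its boss with a light, steady push (about 15 N) for about half a second, and never hammer the casing hard. Then stand the mallet back on its face on the rubber mat and let go, leaving the other things on the bench where they are.

Things in the scene. Friction and masses are not known exactly. Their poses are not given: they have to be found in the camera images.
- casing: Aluminium gear casing (150 x 170 x 28 mm) on a steel stand, base 190 x 200 mm, immovable. Origin: centre of the base's underside. Its face slopes at 35 degrees, low edge on this frame's -x side (away from the robot), high edge on +x; its normal, also the axis of both pins and bosses, is (-0.574, 0, 0.819) in this frame. Top about 165 mm above the bench.
- boss_upper (a point): Centre of the flat top of the upper boss, a round aluminium boss 30 mm across that rises 12 mm above the casing's face; the pin slides in its centre. At (0.010, 0.045, 0.141) m in the casing's frame, the axes being those of the casing.
- boss_lower (a point): The same for the lower boss, at (-0.056, -0.045, 0.095) m in the casing's frame.
- pin_upper_head (a point): Centre of the flat top of the upper dark steel spring pin, 13 mm in diameter. z axis: along the pin, outward. At the start it is 16 to 26 mm proud of its boss.
- pin_lower_head (a point): The same for the lower pin, 13 mm in diameter, 16 to 26 mm proud at the start.
- pin_upper (a joint): How far the upper pin is driven in, m: 0.032 is flush; it stands (0.032 - value) proud. Resists with 9 N of friction and a 120 N/m spring (13 N in all when flush), and stays where left. The mallet's face is wider than the boss and lands on it when the pin is flush; the force then rises steeply.
- pin_lower (a joint): The same for the lower pin.
- mallet: Soft-faced mallet, about 0.42 kg, standing on one face on the mat. Head: black cylinder 44 mm across, 100 mm long, along z; origin at the centre of the face it stands on, the other face at z = 0.100. Handle: pale wooden bar along +x, centred at z = 0.050, from x = 0.022 to 0.150, 22 mm wide (y), 26 mm high (z). Held close beside the head it twists least when it strikes.
- mallet_mid (a point): Centre of the mallet's head, 50 mm from either face; axes as the mallet's.
- mat: Fixed grey rubber mat, 180 x 180 x 6 mm, on the bench. Origin: centre of its underside.
- grease_tin: White grease tin, 66 mm across, 100 mm high, a bystander. Origin: centre of its underside.
- screwdriver: Screwdriver 200 mm long with a green handle, lying on the bench, a bystander. Origin near its middle, x axis along it.
There are look-alikes about, which are no part of the job. There is more than one size of the mallet; the job needs the smallest.

How it is judged:
By the outcome, as a careful person would: the job done as asked, in the order asked, and still so for the second after the job is handed in, with the robot touching nothing.
It also fails if it takes over 64 s, if anything falls off the work surface, if the arm or the gripper's body presses on something with over 40 N, if the wrist force passes 120 N, or if a joint passes its speed limit or range.

ROBOT

A 6-joint arm with a two-finger parallel gripper is mounted at the origin on the work surface. World frame = base frame: x ahead of the robot, y to its left, z up, the work surface at z = 0. Lengths are in mm, angles in degrees, forces in N, time in s.
With the tool pointing down it reaches from about 300 to 850 mm from the base axis. Payload 4.2 kg.
Tool frame: the origin (TCP) lies at the very end of the fingers, on their centre line; the grasp point (between the pads) lies env.pinch_z behind it (env.pinch_z is the distance from the TCP to the grasp point, in mm); z points along the fingers, y is the line along which they close (so a half turn about z gives the same grasp; the last joint's range is limited). The gripper opens to 91 mm and grips with 3 to 60 N. Pads are 32 mm wide; open, the fingers measure 118 mm over their backs; the gripper's body (76 mm by 178 mm) begins 60 mm behind the grasp point.
Start: joints at [-78.323, 18.312, 89.639, -0, 72.044, -1.146], TCP at [127.616, -560.679, 180.376] pointing down, gripper open.
Joint ranges: [-177.97, 177.97], [-48.28, 115.42], [12.27, 149.76], [-77.06, 257.06], [2.81, 150.46], [-146.56, 146.56]. Speed limits (degrees/s): [147.25, 147.25, 180, 180, 180, 180].

INTERFACE

Orientations are given as [roll, pitch, yaw] about the fixed x, y, z axes, in that order (R = Rz(yaw) Ry(pitch) Rx(roll)).
In Python, from workcell import state, vision, job_done, env gives the robot as it stands.
- The arm moves only by the tool servo_tool, never from a script. Its argument "rows" is a list of rows, each a list of 5 numbers: the shift along the tool's x, y, z scaled (see below), then the turn about the tool's z scaled (see below), then the opening, from 0 (shut) to 1 (fully open). A call has 1 to 20 rows; each row is the pose to reach, as a shift and turn from the pose commanded when the call began, along the tool's axes at that moment; what a row does not reach only later rows make up. The controller multiplies each number of a shift by 200 mm and each number of a turn by 90 degrees. A row lasts 1/12 s, in which the tool goes at most 41.7 mm and 7.16 degrees, less where a joint would pass 70% of its speed; a pose out of reach is approached as far as the arm can. A call with a number of a shift or a turn outside -1 to 1 is refused whole. A call with a gripper value outside its range is refused whole. The fingers move at their own pace and stop on an object; "force" is the grip in N (left out, the last holds). Time passes only in rows, so rows that repeat a pose let the fingers close. It gives the time, the measured TCP pose, the force, the opening and the grip force at its end, in the units of the state.
- state(): the state, without advancing time (a new reading comes with each control period).
- vision.grab_frame(name): name is "scene" or "side" or "wrist"; returns the picture (420x560x3 uint8, red, green, blue); there is no depth.
- vision.camera_info(name): a dict with "vertical_fov" (degrees; the focal length in pixels is half the picture's height over the tangent of half this angle, whatever the lens; pixels are square), "cx", "cy" (the principal point, pixels), "T" (4x4, takes a point from camera to world coordinates). Camera axes: x right, y up, looking along -z (the intrinsics and any distortion apply to the point x, -y, -z); pixel columns grow to the right and rows downward; lengths in mm; the calibration is good to about 2 mm. The wrist camera is an equidistant fisheye: a pixel r from the principal point sees the ray r / f radians off the axis. A picture is of the moment at which its call begins: read the wrist's pose just before it. camera_info takes no time and is no camera call; for the wrist camera it gives the pose at the moment of the call.
- job_done(): hands the job in; it is judged then, once.
The state is a dict: "time_s": time; "qpos": joint angles; "qvel": joint speeds; "effort": joint torques, N m; "ee_pos": TCP position; "ee_rot": TCP orientation; "force": force on the tool from outside, world axes, zero at the start; "torque": the same for the moment, N m; "gripper_width": finger opening in mm; "gripper_force": force on a finger pad.
Only numpy, scipy, OpenCV 4.12 (cv2) and the standard library are available. Lean on these libraries where they do the work, as an engineer would, in place of code of your own. Each camera call takes 0.05 s, during which the arm holds its last target. There are 200 camera calls.

## Working session

There is one attempt and no reset: what is moved stays moved. The work goes in short steps, Python scripts to look and compute and a tool call to move; the robot and the scene stay as the last step left them, time stands still between calls to the robot, and variables do not carry over. Pictures are saved under pics/ and viewed, at most 10 in all, crops included, and the job is handed in when it is done.

Besides the shell and the picture viewer there is one more tool, called after ">>>" in YAML: its name, and indented under it one key for each argument. servo_tool: Moves the arm, as the interface text tells. Its arguments: {"type":"object","properties":{"rows":{"type":"array"},"force":{"type":"number"}},"required":["rows"]}

```bash
ls; mkdir -p pics
cat > h.py <<'E'
import numpy as np, cv2
from workcell import state, vision, job_done, env
from scipy.spatial.transform import Rotation as R
def grab(n):
    i=vision.camera_info(n); f=vision.grab_frame(n); return f,i
def ray(i,u,v,fish=False,h=420):
    f=h/2/np.tan(np.radians(i["vertical_fov"]/2)); T=np.array(i["T"])
    x=(u-i["cx"]);y=(v-i["cy"])
    if fish:
        r=np.hypot(x,y)+1e-9;t=r/f;d=np.array([np.sin(t)*x/r,-np.sin(t)*y/r,-np.cos(t)])
    else: d=np.array([x/f,-y/f,-1.])
    d=T[:3,:3]@d; return T[:3,3],d/np.linalg.norm(d)
def onz(i,u,v,z,fish=False):
    o,d=ray(i,u,v,fish); return o+d*(z-o[2])/d[2]
def proj(i,p):
    f=210/np.tan(np.radians(i["vertical_fov"]/2)); T=np.array(i["T"])
    c=T[:3,:3].T@(np.array(p)-T[:3,3]); return np.array([i["cx"]+f*c[0]/-c[2], i["cy"]-f*c[1]/-c[2]])
E
python3 - <<'E'
from h import *
a,i=grab("scene");b,j=grab("side");c,k=grab("wrist")
for n,x in (("scene",a),("side",b),("wrist",c)): cv2.imwrite(f"pics/{n}0.png",x[:,:,::-1])
for x in (i,j,k): print(x)
print(state(), env.pinch_z)
E
```

```text
pics
{'vertical_fov': 56.77437808158687, 'cx': 278.74772896898986, 'cy': 211.42021571362807, 'T': array([[ 3.79499810e-01, -6.73534898e-01,  6.34295385e-01,
         1.23566394e+03],
       [ 9.25183676e-01,  2.79147091e-01, -2.57122668e-01,
        -2.01270402e+02],
       [-3.88062157e-03,  6.84417740e-01,  7.29079761e-01,
         8.62393650e+02],
       [ 0.00000000e+00,  0.00000000e+00,  0.00000000e+00,
         1.00000000e+00]])}
{'vertical_fov': 46.072159974237245, 'cx': 275.0766858880462, 'cy': 203.6332153928473, 'T': array([[-7.15349645e-01,  3.70879171e-01, -5.92219153e-01,
        -6.95575782e+01],
       [-6.98400826e-01, -4.06904115e-01,  5.88782920e-01,
         7.42984423e+02],
       [-2.26090887e-02,  8.34791999e-01,  5.50101034e-01,
         7.54188861e+02],
       [ 0.00000000e+00,  0.00000000e+00,  0.00000000e+00,
         1.00000000e+00]])}
{'vertical_fov': 65.70646984690485, 'cx': 280.0967832101655, 'cy': 212.73214415288317, 'T': array([[ 2.21553099e-01,  9.31413631e-01,  2.88760925e-01,
         2.11140520e+02],
       [-9.75144172e-01,  2.12478266e-01,  6.2823
[... 192 characters left out ...]
0000000e+00]])}
{'time_s': 0.15, 'qpos': array([-7.83219276e+01,  1.83421653e+01,  8.96892764e+01,  1.29719178e-03,
        7.20430596e+01, -1.14581551e+00]), 'qvel': array([-0.02228699, -0.10648396, -0.18367912,  0.04938742,  0.05392836,
       -0.01158293]), 'effort': array([-2.70720619e-06, -4.12773585e+01, -2.32153881e+01,  7.27174734e-02,
        4.33427515e-02, -8.86254338e-05]), 'ee_pos': array([ 127.55036201, -560.25269019,  179.73135949]), 'ee_rot': array([-1.79925538e+02, -2.72303327e-03,  1.28234854e+01]), 'force': array([-0.60732482, -0.56771327, -0.11650297]), 'torque': array([-0.03412513, -0.03774592, -0.02342082]), 'gripper_force': 0.0, 'gripper_width': 91.54053447472177} 18.8
```

View pics/scene0.png

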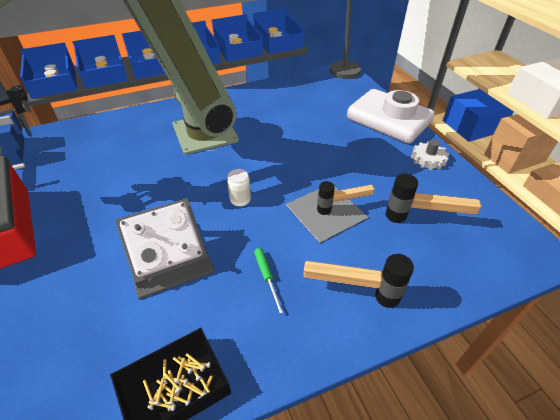

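View pics/side0.png

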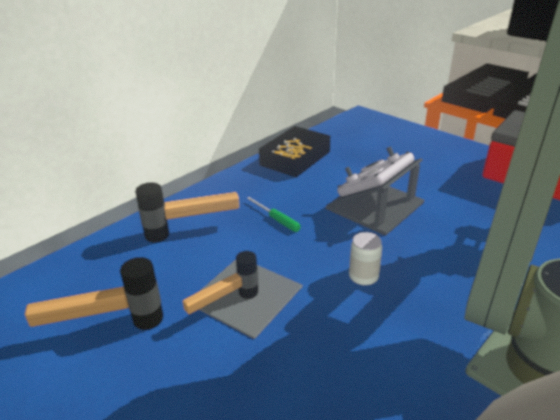

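Scene: the mallets stand at about (326,198), on the mat, (402,198) and (395,280). The one on the mat is the smallest and fits the description. The casing is at (163,245), with the upper pin near (138,229) and the lower pin near (184,246). I'll confirm these in one enlarged crop.

Run:
```python
from h import *
a=cv2.imread("pics/scene0.png");b=cv2.imread("pics/side0.png")
f=lambda im,x,y,w,h,s:cv2.resize(im[y:y+h,x:x+w],None,fx=s,fy=s,interpolation=cv2.INTER_CUBIC)
o=np.zeros((600,800,3),np.uint8)
o[:300,:400]=f(a,110,190,100,75,4); o[:300,400:]=f(a,280,165,100,75,4)
o[300:,:400]=f(b,330,140,100,75,4); o[300:,400:]=f(b,180,245,133,100,3)[:300,:399].repeat(1,0) if False else cv2.resize(b[245:345,180:313],(400,300),interpolation=cv2.INTER_CUBIC)
cv2.imwrite("pics/crop0.png",o)
# coarse geometry
i=vision.camera_info("scene");j=vision.camera_info("side")
print("mat corners scene",[onz(i,*p,6).round(0)[:2] for p in ((287,209),(321,241),(368,216))])
```

```text
mat corners scene [array([491., 128.]), array([642., 167.]), array([610., 340.])]
```

View pics/crop0.png

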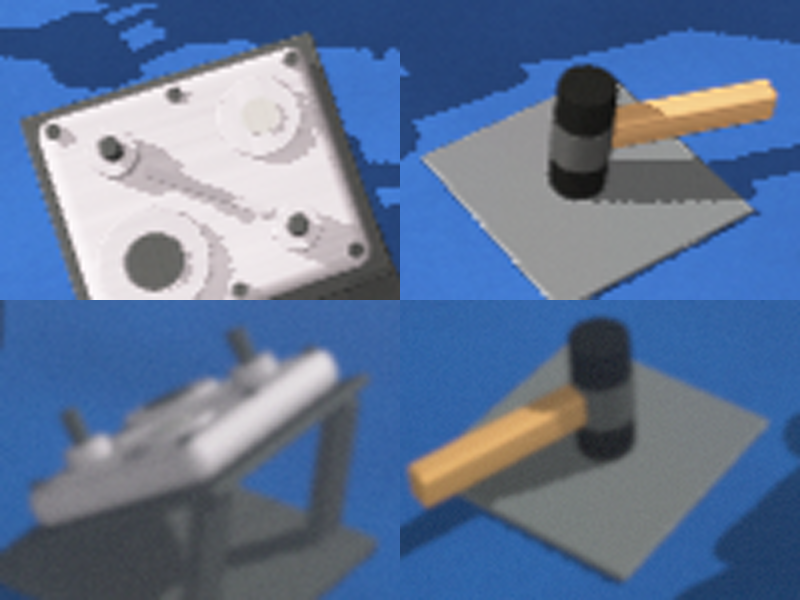

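The crop confirms both choices. The small mallet stands on the mat: head top at scene (326.5,185.5), handle end at (372,190). The thin dark pins are the right ones: upper head at scene (137.5,227) and side (389.5,149.5), lower head at scene (184,246) and side (347.5,168). The wide discs are decoys.

Run:
```python
from h import *
from scipy.optimize import least_squares
i=vision.camera_info("scene");j=vision.camera_info("side")
def tri(p,q):
    (o,d),(c,e)=ray(i,*p),ray(j,*q)
    A=np.stack([d,-e],1);s=np.linalg.lstsq(A,c-o,rcond=None)[0]
    a=o+d*s[0];b=c+e*s[1];return (a+b)/2,np.linalg.norm(a-b)
for n,p,q in (("top",(326.5,185.5),(246.5,256.3)),("bot",(324.5,210.7),(248.5,293.7)),("hend",(372,190),(188.3,305.7)),("pu",(137.5,226.8),(389.5,149.5)),("pl",(184.2,246.2),(347.5,168))):
    print(n,*[np.round(x,1) for x in tri(p,q)])
print("top z106",onz(i,326.5,185.5,106),onz(j,246.5,256.3,106),"bot z6",onz(i,324.5,210.7,6),"end z56",onz(i,372,190,56),onz(j,188.3,305.7,56))
n=np.array([-.574,0,.819]);U=np.array([10,45,141.]);L=np.array([-56,-45,95.])
def pts(x):
    r=R.from_euler('z',x[2]).as_matrix();t=np.array([x[0],x[1],0])
    return [r@(U+n*x[3])+t,r@(L+n*x[4])+t,r@U+t,r@L+t]
def res(x):
    P=pts(x);return np.concatenate([proj(i,P[0])-(137.5,226.8),proj(i,P[1])-(184.2,246.2),proj(j,P[0])-(389.5,149.5),proj(j,P[1])-(347.5,168),.02*(x[3:]-21)])
s=least_squares(res,[500,-200,np.pi,21,21]);print(s.x,np.degrees(s.x[2]),s.fun.round(1));print(np.round(pts(s.x),1))
c=[R.from_euler('z',s.x[2]).as_matrix()@np.array([a,b,0])+[s.x[0],s.x[1],0] for a in(-95,95) for b in (-100,100)]
print("base corners scene",[proj(i,p).round(0) for p in c],"side",[proj(j,p).round(0) for p in c])
```

```text
top [535.1 229.6 105.3] 0.8
bot [536.  231.5   0.9] 2.3
hend [556.8 373.3  54.4] 5.9
pu [ 535.2 -286.2  153.6] 0.5
pl [ 600.7 -195.2  111.2] 1.8
top z106 [536.0266833  229.44024335 106.        ] [534.16319339 229.79478884 106.        ] bot z6 [540.8502947  229.78988629   6.        ] end z56 [559.6520072  374.77207945  56.        ] [553.44401779 371.88983926  56.        ]
[ 534.91941347 -241.47938351    3.16688159   15.53555249   19.58570189] 181.44894948104877 [-0.3 -0.1 -0.1 -0.1  0.1  0.  -0.5  0.2 -0.1 -0. ]
[[ 535.  -286.5  153.7]
 [ 601.  -194.8  111. ]
 [ 526.1 -286.7  141. ]
 [ 589.8 -195.1   95. ]]
base corners scene [array([215., 273.]), array([138., 300.]), array([195., 224.]), array([126., 245.])] side [array([324., 208.]), array([366., 180.]), array([384., 236.]), array([424., 203.])]
```

>>> servo_tool:
  rows:
    - [0.15,-0.18,-0.2,0,1]
    - [0.3,-0.37,-0.2,0,1]
    - [0.45,-0.55,-0.2,0,1]
    - [0.6,-0.73,-0.2,0,1]
    - [0.74,-0.91,-0.2,0,1]

```text
time_s: 0.57
ee_pos: [215.8, -382.1, 220.0]
ee_rot: [180.0, -0.0, 12.8]
force: [-0.1, -0.1, 0.1]
gripper_width: 91.1
gripper_force: 0.0
```

>>> servo_tool:
  rows:
    - [0.15,-0.18,0,0,1]
    - [0.3,-0.37,0,0,1]
    - [0.45,-0.55,0,0,1]
    - [0.6,-0.73,0,0,1]
    - [0.74,-0.91,0,0,1]

```text
time_s: 0.98
ee_pos: [308.1, -195.3, 220.0]
ee_rot: [180.0, -0.0, 12.8]
force: [1.5, -0.1, 0.1]
gripper_width: 91.1
gripper_force: 0.0
```

>>> servo_tool:
  rows:
    - [0.15,-0.18,0,0,1]
    - [0.3,-0.37,0,0,1]
    - [0.45,-0.55,0,0,1]
    - [0.6,-0.73,0,0,1]
    - [0.74,-0.91,0,0,1]

```text
time_s: 1.4
ee_pos: [400.7, -8.5, 220.0]
ee_rot: [180.0, -0.0, 12.8]
force: [1.1, -1.3, -0.3]
gripper_width: 91.0
gripper_force: 0.0
```

>>> servo_tool:
  rows:
    - [0.15,-0.18,0,-0.08,1]
    - [0.3,-0.37,0,-0.16,1]
    - [0.45,-0.55,0,-0.24,1]
    - [0.6,-0.73,0,-0.32,1]
    - [0.74,-0.91,0,-0.4,1]
    - [0.74,-0.91,0.1,-0.48,1]
    - [0.74,-0.91,0.2,-0.56,1]
    - [0.74,-0.91,0.3,-0.64,1]
    - [0.74,-0.91,0.35,-0.72,1]
    - [0.74,-0.91,0.35,-0.763,1]
    - [0.74,-0.91,0.35,-0.763,1]

```text
time_s: 2.32
ee_pos: [503.5, 199.6, 148.6]
ee_rot: [-179.9, 0.1, 81.6]
force: [0.7, -0.8, -0.2]
gripper_width: 91.3
gripper_force: 0.0
```

Run:
```python
from h import *
c,k=grab("wrist");cv2.imwrite("pics/w1.png",c[:,:,::-1]);s=state();print(s["time_s"],s["ee_pos"],s["ee_rot"],s["force"],s["qpos"].round(1))
```

```text
2.3667 [504.14130047 199.71713054 149.43542193] [-1.79950892e+02  3.32705170e-02  8.14005349e+01] [ 0.34184442 -0.1186293   0.03413241] [20.4 16.7 96.7 -0.  66.7 29. ]
```

View pics/w1.png

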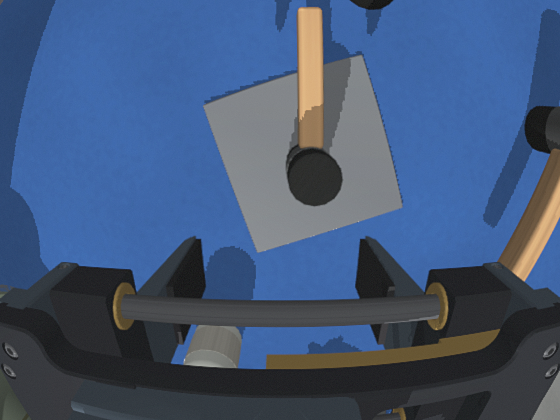

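The wrist view shows the mallet head top at (315,178) and the handle running from (312,135) to (310,12), nearly along tool x. The tin is at lower left, about (215,345).

```bash
cat >> h.py <<'E'
def to(p,s=None):
    "world target -> tool-axis shift units"
    s=s or state();y=np.radians(s["ee_rot"][2]);c,n=np.cos(y),np.sin(y)
    d=np.array(p)-s["ee_pos"];return np.round(np.array([c*d[0]+n*d[1],n*d[0]-c*d[1],-d[2]])/200,3)
E
python3 - <<'E'
from h import *
c=cv2.imread("pics/w1.png");k=vision.camera_info("wrist")
h=cv2.cvtColor(c,cv2.COLOR_BGR2HSV)
m=((h[:,:,0]>5)&(h[:,:,0]<22)&(h[:,:,1]>80)&(h[:,:,2]>60)).astype(np.uint8);m[150:]=0;m[:,:270]=0;m[:,350:]=0
P=[]
for r in (15,40,70,100,125,140):
    x=np.where(m[r])[0]
    if len(x): p=onz(k,(x.min()+x.max())/2,r,69,True);w=np.linalg.norm(onz(k,x.min(),r,69,True)-onz(k,x.max(),r,69,True));print(r,x.min(),x.max(),p.round(1),w.round(1));P.append(p)
P=np.array(P);d=P[0]-P[-2];print("yaw",np.degrees(np.arctan2(d[1],d[0])))
T=onz(k,315,178,106,True);print("head top",T)
u=np.array([np.cos(np.radians(81.5)),np.sin(np.radians(81.5)),0])
G=np.array([535,229.6,37])+50*u;print(G,to(G))
E
```

```text
15 297 321 [556.6 370.6  69. ] 21.0
40 297 322 [553.3 347.1  69. ] 21.7
70 298 322 [549.6 320.   69. ] 20.8
100 298 323 [546.1 293.5  69. ] 21.8
125 298 322 [542.6 271.8  69. ] 21.0
140 299 322 [541.2 258.6  69. ] 20.3
yaw 81.91674059933197
head top [537.76915705 231.8591954  106.        ]
[542.39047056 279.05079317  37.        ] [0.421 0.13  0.562]
```

>>> servo_tool:
  rows:
    - [0.2,0.06,0,-0.006,1]
    - [0.4,0.13,0,-0.006,1]
    - [0.43,0.137,0.1,-0.006,1]
    - [0.43,0.137,0.25,-0.006,1]
    - [0.43,0.137,0.4,-0.006,1]
    - [0.43,0.137,0.5,-0.006,1]
    - [0.43,0.137,0.562,-0.006,1]
    - [0.43,0.137,0.562,-0.006,0.2]
    - [0.43,0.137,0.562,-0.006,0.2]
    - [0.43,0.137,0.562,-0.006,0.2]
    - [0.43,0.137,0.562,-0.006,0.2]
    - [0.43,0.137,0.562,-0.006,0.1]
    - [0.43,0.137,0.562,-0.006,0.1]
    - [0.43,0.137,0.562,-0.006,0.1]
    - [0.43,0.137,0.562,-0.006,0.1]
  force: 6

```text
time_s: 3.62
ee_pos: [544.3, 280.8, 37.9]
ee_rot: [180.0, -0.0, 82.0]
force: [-0.8, -0.3, -0.5]
gripper_width: 40.4
gripper_force: 0.0
```

>>> servo_tool:
  rows:
    - [0,0,0,0,0.1]
    - [0,0,0,0,0.1]
    - [0,0,0,0,0.1]
    - [0,0,0,0,0.1]
    - [0,0,0,0,0.1]
    - [0,0,0,0,0.1]
  force: 6

```text
time_s: 4.12
ee_pos: [544.2, 280.7, 37.5]
ee_rot: [-180.0, 0.0, 82.0]
force: [0.1, 0.3, 0.5]
gripper_width: 9.3
gripper_force: 0.0
```

Run:
```python
from h import *
c,k=grab("wrist");b,_=grab("side")
o=np.zeros((420,800,3),np.uint8);o[:,:480]=c[:,40:520,::-1];o[:,480:]=cv2.resize(b[200:340,160:267,::-1],(320,420));cv2.imwrite("pics/w2.png",o);s=state();print(s["time_s"],s["ee_pos"],s["gripper_width"],s["gripper_force"])
```

```text
4.2167 [544.17993913 280.72656884  37.50121278] 9.164010366856807 0.0
```

View pics/w2.png

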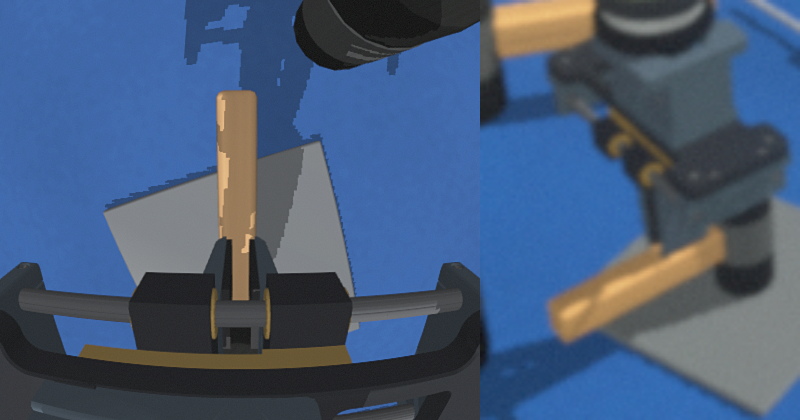

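Run:
```python
from h import *
o=cv2.imread("pics/w2.png")[85:345,100:380]
cv2.imwrite("pics/w2z.png",cv2.resize(o,(646,600),interpolation=cv2.INTER_CUBIC))
print([a for a in dir(env) if a[0]!='_'])
```

```text
['Unreachable', 'pinch_z']
```

View pics/w2z.png

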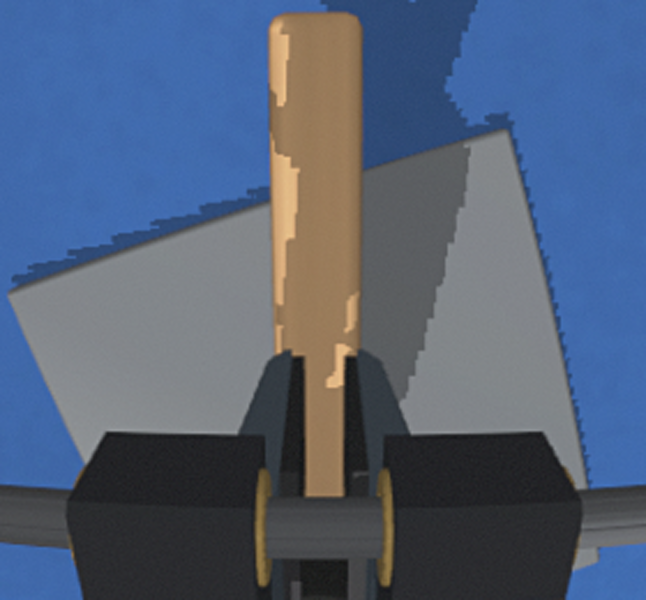

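The zoom shows the finger pads overlapping the handle's edges, with a gap of about 10 mm and no grip force. I'll test by closing fully.

>>> servo_tool:
  rows:
    - [0,0,0,0,0]
    - [0,0,0,0,0]
    - [0,0,0,0,0]
    - [0,0,0,0,0]
    - [0,0,0,0,0]
  force: 10

```text
time_s: 4.63
ee_pos: [544.2, 280.7, 37.5]
ee_rot: [180.0, 0.0, 82.0]
force: [-0.3, -0.2, -0.1]
gripper_width: 0.6
gripper_force: 0.0
```

Run:
```python
from h import *
k=vision.camera_info("wrist");s=state();T=np.array(k["T"]);print(s["ee_pos"],s["qpos"].round(1),T[:3,3])
def pf(k,p):
    f=210/np.tan(np.radians(k["vertical_fov"]/2));T=np.array(k["T"]);c=T[:3,:3].T@(np.array(p)-T[:3,3]);r=np.hypot(c[0],c[1]);t=np.arctan2(r,-c[2]);return np.array([k["cx"]+f*t*c[0]/r,k["cy"]-f*t*c[1]/r])
y=np.radians(82);X=np.array([np.cos(y),np.sin(y),0]);Y=np.array([np.sin(y),-np.cos(y),0]);P=s["ee_pos"]
for dz in(0,20,35,50):
  print(dz,"tip corners wrist",[pf(k,P+16*X+e*Y+[0,0,dz]).round() for e in (-45,45)],"tip center",pf(k,P+[0,0,dz]).round(), "side",proj(vision.camera_info("side"),P+[0,0,dz]).round(),"scene",proj(vision.camera_info("scene"),P+[0,0,dz]).round())
b,_=grab("side");a,_=grab("scene")
o=np.zeros((400,800,3),np.uint8);o[:,:400]=cv2.resize(b[220:320,180:280,::-1],(400,400),interpolation=cv2.INTER_CUBIC);o[:,400:]=cv2.resize(a[130:230,295:395,::-1],(400,400),interpolation=cv2.INTER_CUBIC);cv2.imwrite("pics/c3.png",o)
```

```text
[544.17051222 280.71790714  37.52019082] [26.2 28.3 95.7 -0.  55.9 34.2] [557.13015862 365.0411387  243.05551741]
0 tip corners wrist [array([212., 221.]), array([345., 221.])] tip center [278. 243.] side [227. 291.] scene [341. 199.]
20 tip corners wrist [array([206., 231.]), array([351., 231.])] tip center [278. 255.] side [226. 284.] scene [342. 195.]
35 tip corners wrist [array([200., 240.]), array([356., 240.])] tip center [278. 266.] side [226. 279.] scene [342. 191.]
50 tip corners wrist [array([194., 251.]), array([362., 251.])] tip center [278. 278.] side [225. 273.] scene [343. 187.]
```

View pics/c3.png

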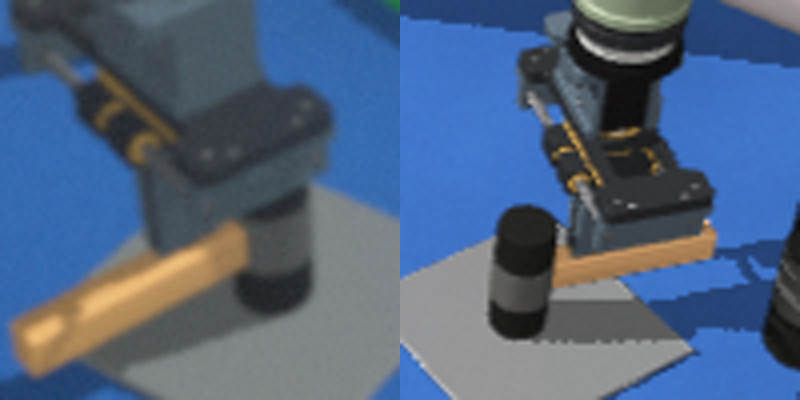

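Compared with the calibration, the real fingertips sit about 34 mm above the reported TCP: in w1 they appear at row 237, where +35 mm puts row 240. In both close-ups the fingers end on top of the handle. I'll correct for this by opening and going 31 mm lower.

>>> servo_tool:
  rows:
    - [0,0,0,0,0.7]
    - [0,0,0,0,0.7]
    - [0,0,0,0,0.7]
    - [0,0,0,0,0.7]
    - [0,0,0,0,0.7]
    - [0,0,0,0,0.7]
    - [0,0,0,0,0.7]
    - [0,0,0.05,0,0.7]
    - [0,0,0.1,0,0.7]
    - [0,0,0.155,0,0.7]
    - [0,0,0.155,0,0.7]

```text
time_s: 5.65
ee_pos: [542.0, 279.6, 3.2]
ee_rot: [-179.7, 0.2, 82.0]
force: [0.4, 0.6, 0.5]
gripper_width: 63.6
gripper_force: 0.0
```

>>> servo_tool:
  rows:
    - [0,0,0,0,0.1]
    - [0,0,0,0,0.1]
    - [0,0,0,0,0.1]
    - [0,0,0,0,0.1]
    - [0,0,0,0,0.1]
    - [0,0,0,0,0.1]
    - [0,0,0,0,0.1]
    - [0,0,0,0,0.1]
    - [0,0,0,0,0.1]
  force: 6

```text
time_s: 6.4
ee_pos: [543.7, 280.8, 6.7]
ee_rot: [-180.0, 0.0, 82.0]
force: [-1.2, 0.7, 2.0]
gripper_width: 21.9
gripper_force: 6.0
```

>>> servo_tool:
  rows:
    - [-0.01,0,-0.014,0,0.1]
    - [-0.02,0,-0.028,0,0.1]
    - [-0.035,0,-0.043,0,0.1]
    - [-0.049,0,-0.058,0,0.1]
    - [-0.063,0,-0.072,0,0.1]
    - [-0.078,0,-0.084,0,0.1]
    - [-0.092,0,-0.096,0,0.1]
    - [-0.107,0,-0.108,0,0.1]
    - [-0.123,0,-0.118,0,0.1]
    - [-0.14,0,-0.128,0,0.1]
    - [-0.156,0,-0.138,0,0.1]
    - [-0.173,0,-0.147,0,0.1]
    - [-0.19,0,-0.154,0,0.1]
    - [-0.21,0,-0.162,0,0.1]
    - [-0.21,0,-0.162,0,0.1]
    - [-0.21,0,-0.162,0,0.1]
  force: 4

```text
time_s: 7.73
ee_pos: [538.4, 238.7, 39.3]
ee_rot: [180.0, 0.0, 82.0]
force: [-0.9, 0.9, 2.9]
gripper_width: 21.6
gripper_force: 4.0
```

Run:
```python
from h import *
a,_=grab("scene");b,_=grab("side");c,_=grab("wrist")
for n,x in zip(("sc4","si4","w4"),(a,b,c)): cv2.imwrite(f"pics/{n}.png",x[:,:,::-1])
o=np.zeros((600,800,3),np.uint8);o[:400,:400]=cv2.resize(b[220:320,180:280,::-1],(400,400),interpolation=cv2.INTER_CUBIC);o[:400,400:]=cv2.resize(a[140:240,295:395,::-1],(400,400),interpolation=cv2.INTER_CUBIC);o[400:,250:550]=cv2.resize(c[60:260,130:430,::-1],(300,200));cv2.imwrite("pics/c4.png",o);s=state();print(s)
```

```text
{'time_s': 7.8833, 'qpos': array([ 2.28355947e+01,  2.64360225e+01,  9.89212371e+01, -2.64101203e-02,
        5.46482645e+01,  3.08071280e+01]), 'qvel': array([ 0.0823975 ,  0.12778718, -0.03460339,  0.03148274, -0.08952695,
       -0.03095491]), 'effort': array([ -0.58939101, -43.62630486, -19.39561307,  -0.20140632,
        -0.52907601,  -0.04648381]), 'ee_pos': array([538.36973577, 239.03082668,  39.09597891]), 'ee_rot': array([1.79993716e+02, 2.13304550e-02, 8.20437473e+01]), 'force': array([-1.69038347,  0.55255818,  3.17413388]), 'torque': array([-0.02128762,  0.29640273, -0.08967969]), 'gripper_force': 3.999120444059372, 'gripper_width': 21.615539326610172}
```

View pics/c4.png

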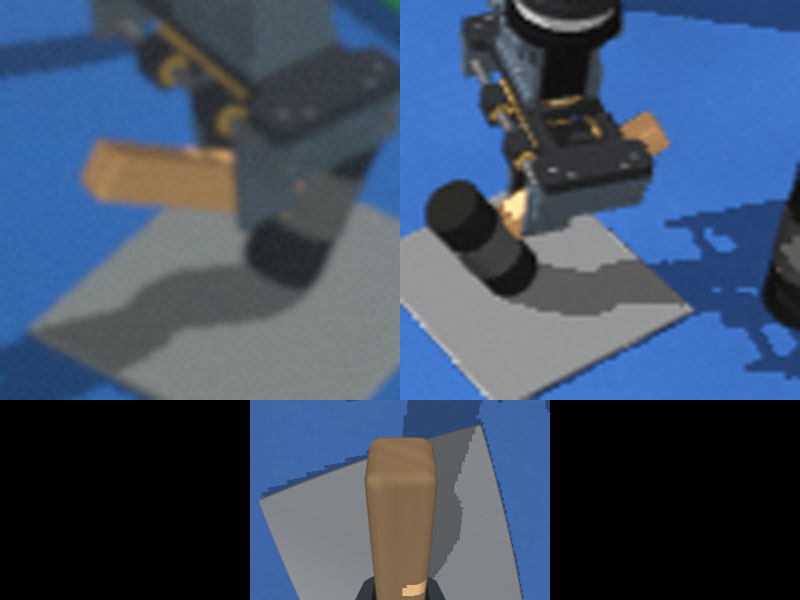

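The pivot worked: the handle now slopes up by about 35°, with the lower edge of the face still on the mat. I'll tighten the grip, lift and measure the angle.

>>> servo_tool:
  rows:
    - [0,0,0,0,0]
    - [0,0,0,0,0]
    - [0,0,-0.1,0,0]
    - [0,0,-0.3,0,0]
    - [0,0,-0.5,0,0]
    - [0,0,-0.7,0,0]
    - [0,0,-0.8,0,0]
    - [0,0,-0.8,0,0]
    - [0,0,-0.8,0,0]
  force: 60

```text
time_s: 8.63
ee_pos: [538.4, 239.1, 198.2]
ee_rot: [180.0, 0.0, 82.0]
force: [0.5, -0.0, -5.7]
gripper_width: 22.0
gripper_force: 60.0
```

```bash
cat >> h.py <<'E'
def headmask(a,near,vmax=75,rad=45):
    g=cv2.cvtColor(a,cv2.COLOR_RGB2HSV);m=((g[:,:,2]<vmax)).astype(np.uint8)
    yy,xx=np.mgrid[:420,:560];m[(np.hypot(xx-near[0],yy-near[1])>rad)]=0
    m=cv2.morphologyEx(m,cv2.MORPH_CLOSE,np.ones((3,3)))
    n,l,st,c=cv2.connectedComponentsWithStats(m);return l,st,c
def axis3d(info,p,d,P0,yaw):
    "image line (p,d) -> 3D line in the vertical plane through P0 with heading yaw; returns tilt and point"
    n=np.array([-np.sin(yaw),np.cos(yaw),0]);q=[]
    for t in(-15,15):
        o,r=ray(info,*(np.array(p)+t*np.array(d)));q.append(o+r*((P0-o)@n)/(r@n))
    v=q[1]-q[0];h=np.array([np.cos(yaw),np.sin(yaw),0]);v=v*np.sign(v[2]);return np.degrees(np.arctan2(-v@h,v[2])),(q[0]+q[1])/2
E
python3 - <<'E'
from h import *
a,i=grab("scene");b,j=grab("side");s=state();print(s["time_s"],s["ee_pos"],s["ee_rot"],s["force"],s["torque"],s["gripper_width"])
for n,x in zip(("sc5","si5"),(a,b)): cv2.imwrite(f"pics/{n}.png",x[:,:,::-1])
# predicted head centre: grip point about TCP+53 up, 50 down-slope
y=np.radians(82);h=np.array([np.cos(y),np.sin(y),0]);G=s["ee_pos"]+[0,0,53]
C=G-50*(h*.819+np.array([0,0,.574]));Z=np.array([0,0,.819])-h*.574
for nm,im,info in(("sc",a,i),("si",b,j)):
    print(nm,"pred head",proj(info,C).round(),proj(info,C+50*Z).round(),proj(info,C-50*Z).round(),"G",proj(info,G).round())
    u,v=proj(info,C).astype(int);V=im.max(2)
    print(V[v-36:v+40:4,u-36:u+40:4])
E
```

```text
8.7333 [536.74427834 238.39700065 195.60643954] [-179.71714854    0.18350176   82.03647497] [ 0.41064103  0.42560933 -5.31135521] [ 0.0783441  -0.05417978  0.02081414] 21.59730044777922
sc pred head [319. 156.] [309. 145.] [328. 166.] G [334. 144.]
[[124 124 124 121 122 120 122 119 120 119 114 137  63  53  67 134  48 111
   50]
 [121 122 122 120 119 118 120 120 122 122 120  68  56 102  57  35  55  56
   54]
 [122 121 119 120 117 118 119 120 120 121 120  55  39  49  55  56  55  54
   55]
 [121 120 121 120 119 120 118 121 118 120 120  94 138  74  57  53  75  54
   36]
 [187 201 203 200 197 196 197 198 128 127 119 116  30 135  44  34  39  63
   78]
 [203 204 202 202 201 199 197 186  71 196 194 158  28  98  77  78  78  76
   77]
 [202 205 203 203 202 198  65  45  41  32 196 152 251  96  71  78  77  88
  134]
 [204 204 204 202 202 200  43  44  42  26  28 251 253  74  74  74 196 193
  188]
 [205 205 204 204 202 203  41  44  23  22  23 182 143  77  74  75 198 196
  191]
 [207 205 206 205 204 203 205  20  24  24  57  64 133 204 204 203 198 198
  197]
 [206 204 206 206 203 204 202 140  27  64
[... 1591 characters left out ...]
  81  84  84  83  84 147 138 156 164 162 163
  162]
 [154 163 163 160  90  83  70 100  84  84  85  91 130 127 154 145 162 166
  163]
 [163 163 163 161 155  75  49  64  81  87  83 109 128 107 123 135 160 135
  166]
 [170 165 165 163 142  52  53  50  53  57  79 114 110 104  90 116 125 147
  163]
 [167 168 164 164 119  52  51  50  53  55 130 158 135 107 110  99 106 120
  139]
 [168 169 168 166 165 105  54  53  52  60 160 160 163 153 111 108 110  85
  116]
 [168 171 168 173 167 170 156 111  75 129 165 163 165 163 159 137 111 108
  111]
 [170 172 170 171 169 171 171 168 169 168 167 165 163 165 165 168 163 151
  165]
 [171 172 172 173 173 173 171 175 168 168 168 167 168 168 166 167 167 167
  166]]
```

```bash
cat >> h.py <<'E'
def tilt(im,info,s,yaw,cz=53,nm=""):
    h=np.array([np.cos(yaw),np.sin(yaw),0]);G=s["ee_pos"]+[0,0,cz];C=G-50*(h*.819+np.array([0,0,.574]))
    V=im.max(2);u,v=proj(info,C);g=proj(info,G);m=(V<71).astype(np.uint8)
    yy,xx=np.mgrid[:420,:560];w=g-[u,v];L=np.linalg.norm(w)
    m[((xx-u)*w[0]+(yy-v)*w[1])/L>.62*L]=0; m[np.hypot(xx-u,yy-v)>34]=0
    n,l,st,c=cv2.connectedComponentsWithStats(m);k=l[int(round(v)),int(round(u))] or 1+np.argmax(st[1:,4])
    p=cv2.convexHull(np.argwhere(l==k)[:,::-1].astype(np.int32));f=np.zeros_like(m);cv2.fillConvexPoly(f,p,1)
    q=np.argwhere(f)[:,::-1].astype(float);mu=q.mean(0);_,sv,vt=np.linalg.svd(q-mu,full_matrices=False)
    ang,pt=axis3d(info,mu,vt[0],G,yaw);return ang,pt,C,mu,vt[0],sv/np.sqrt(len(q)),f
E
python3 - <<'E'
from h import *
i=vision.camera_info("scene");j=vision.camera_info("side");s=state();y=np.radians(82)
for n,info in(("sc5",i),("si5",j)):
    im=cv2.imread(f"pics/{n}.png")[:,:,::-1];t=tilt(im,info,s,y);print(n,[np.round(x,2) for x in t[:6]],t[6].sum())
    u,v=t[3].astype(int);print("\n".join("".join("#" if z else "." for z in r[u-26:u+26]) for r in t[6][v-28:v+28:2]))
E
```

```text
sc5 [np.float64(32.84), array([531.36, 200.09, 216.06]), array([531.05, 197.85, 219.91]), array([318.95, 156.17]), array([0.62, 0.78]), array([10.25,  4.65])] 589
....................................................
....................................................
....................................................
....................................................
....................................................
....................................................
..................#######...........................
...............############.........................
.............################.......................
.............#################......................
............####################....................
............#####################...................
.............######################.................
...............#####################................
................######################..............
..................#####################.............
....................#####################...........
.....................###############
[... 1492 characters left out ...]
...........
.................####################...............
.................###################................
....................###############.................
........................##########..................
....................................................
....................................................
....................................................
....................................................
....................................................
....................................................
....................................................
....................................................
....................................................
```

The scene view gives a tilt of about 33° and a head centre of (531,200,216), which matches the prediction. Next I carry it over to hover above the upper pin.

>>> servo_tool:
  rows:
    - [-0.05,0.01,-0.05,-0.05,0]
    - [-0.15,0.03,-0.12,-0.12,0]
    - [-0.3,0.05,-0.2,-0.19,0]
    - [-0.45,0.08,-0.25,-0.26,0]
    - [-0.6,0.11,-0.25,-0.33,0]
    - [-0.75,0.14,-0.25,-0.4,0]
    - [-0.88,0.16,-0.25,-0.47,0]
    - [-1,0.18,-0.25,-0.55,0]

```text
time_s: 9.4
ee_pos: [544.7, 34.2, 245.6]
ee_rot: [-179.7, -0.2, 131.8]
force: [0.3, 0.1, -3.6]
gripper_width: 21.7
gripper_force: 60.0
```

>>> servo_tool:
  rows:
    - [-0.09,-0.07,0,-0.07,0]
    - [-0.18,-0.14,0,-0.14,0]
    - [-0.27,-0.22,0,-0.21,0]
    - [-0.36,-0.29,0,-0.28,0]
    - [-0.45,-0.37,0,-0.35,0]
    - [-0.54,-0.44,0,-0.42,0]
    - [-0.6,-0.49,0,-0.48,0]
    - [-0.63,-0.51,0,-0.5,0]
    - [-0.63,-0.51,0,-0.5,0]

```text
time_s: 10.15
ee_pos: [552.0, -127.5, 245.4]
ee_rot: [-180.0, -0.4, 176.4]
force: [-0.3, -0.3, -4.0]
gripper_width: 21.7
gripper_force: 60.0
```

Run:
```python
from h import *
s=state();print(s["time_s"],s["ee_pos"],s["ee_rot"],s["force"],to([558.7,-285.9,223.8],s))
```

```text
10.15 [ 552.03683319 -127.48763445  245.40899413] [-179.99894931   -0.3637494   176.3893556 ] [-0.34502112 -0.26821484 -3.99379589] [-0.083 -0.788  0.108]
```

>>> servo_tool:
  rows:
    - [-0.02,-0.15,0,-0.02,0]
    - [-0.03,-0.3,0,-0.04,0]
    - [-0.05,-0.45,0,-0.056,0]
    - [-0.07,-0.6,0,-0.056,0]
    - [-0.08,-0.72,0.05,-0.056,0]
    - [-0.083,-0.788,0.108,-0.056,0]
    - [-0.083,-0.788,0.108,-0.056,0]
    - [-0.083,-0.788,0.108,-0.056,0]
    - [-0.083,-0.788,0.108,-0.056,0]

```text
time_s: 10.9
ee_pos: [560.1, -282.5, 226.4]
ee_rot: [179.9, -0.1, -178.4]
force: [1.4, -0.2, -3.8]
gripper_width: 21.6
gripper_force: 60.0
```

Run:
```python
from h import *
s=state();a,i=grab("scene");b,j=grab("side");y=np.radians(s["ee_rot"][2])
print(s["time_s"],s["ee_pos"],s["ee_rot"],s["force"])
for n,x in zip(("sc6","si6"),(a,b)): cv2.imwrite(f"pics/{n}.png",x[:,:,::-1])
t=tilt(a,i,s,y);print([np.round(x,2) for x in t[:6]])
u,v=t[3].astype(int);print("\n".join("".join("#" if z else "." for z in r[u-26:u+26]) for r in t[6][v-28:v+28:2]))
o=np.zeros((600,800,3),np.uint8);
o[:600,:400]=cv2.resize(a[160:280,100:180,::-1],(400,600),interpolation=cv2.INTER_CUBIC);o[:,400:]=cv2.resize(b[60:210,350:450,::-1],(400,600),interpolation=cv2.INTER_CUBIC);cv2.imwrite("pics/c6.png",o)
```

```text
10.9 [ 560.06722589 -282.50559752  226.37001661] [ 1.79881228e+02 -9.98249762e-02 -1.78428696e+02] [ 1.35566235 -0.15636251 -3.83665734]
[np.float64(32.79), array([ 588.89, -281.72,  232.5 ]), array([ 601.  , -281.38,  250.67]), array([132.11, 217.81]), array([0.58, 0.81]), array([7.97, 5.83])]
....................................................
....................................................
....................................................
....................................................
....................................................
....................................................
....................................................
...........................###......................
....................###########.....................
...............##################...................
..............####################..................
..............#####################.................
.............#######################................
.............########################...............
.............#########################..............
.............##########################.............
..............##########################............
................########################............
..................######################............
....................###################.............
.......................###############..............
.........................###########................
....................................................
....................................................
....................................................
....................................................
....................................................
....................................................
```

View pics/c6.png

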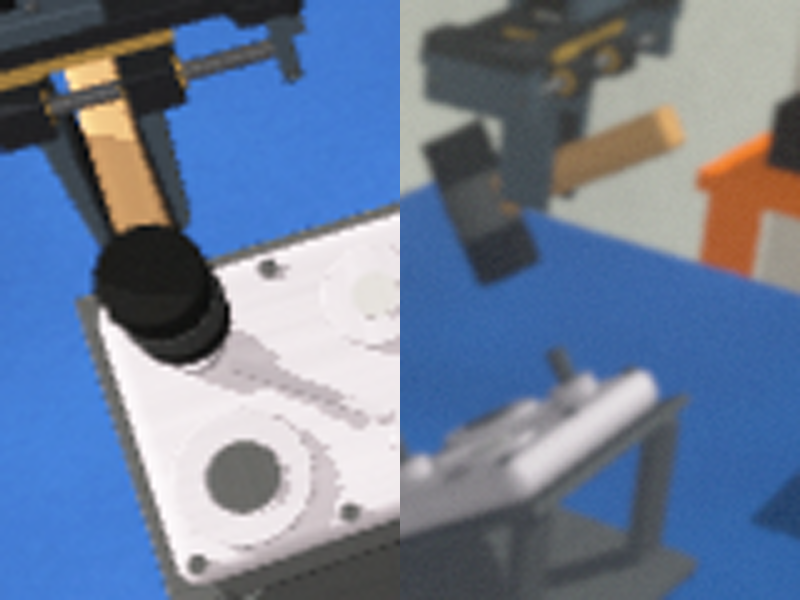

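The side crop shows the head with corners at (424,145), (480,118), (540,262) and (485,285), giving a clean axis measurement. The pin below is clear of it.

Run:
```python
from h import *
j=vision.camera_info("side");i=vision.camera_info("scene");s=state();y=np.radians(181.45);P=np.array([560.07,-282.5,226.4])
# subpixel: min-area rectangle of the dark head in side view
b=cv2.imread("pics/si6.png");V=b.max(2).astype(int);S=b.max(2).astype(int)-b.min(2)
m=((V<110)).astype(np.uint8);m[:90]=0;m[133:]=0;m[:,:354]=0;m[:,386:]=0
poly=np.array([[350+(x-400)/4,60+v/4] for x,v in((418,145),(482,112),(546,262),(483,292))]);k=np.zeros_like(m);cv2.fillConvexPoly(k,poly.astype(np.int32),1);m&=k
q=cv2.boxPoints(cv2.minAreaRect(np.argwhere(m)[:,::-1].astype(np.float32)));print(q.round(1).tolist())
A=np.array([363,92.8]);B=np.array([378.1,128.4])
for cand in ((A,B),):
    d=(B-A)/np.linalg.norm(B-A);a,p=axis3d(j,(A+B)/2,d,P,y);print("side tilt",a,p)
    n=np.array([-np.sin(y),np.cos(y),0])
    for w in(A,B):
        o,r=ray(j,*w);print(o+r*((P-o)@n)/(r@n))
h=np.array([np.cos(y),np.sin(y),0])
for a in (25,30,35,40):
    a=np.radians(a);Z=-h*np.sin(a)+np.array([0,0,np.cos(a)]);C=np.array([594,-281.6,242.]);e=proj(j,C-50*Z)-proj(j,C+50*Z);g=proj(i,C-50*Z)-proj(i,C+50*Z);print(np.degrees(a),"side ang from vert",np.degrees(np.arctan2(e[0],e[1])),np.linalg.norm(e),"scene",np.degrees(np.arctan2(g[0],g[1])),proj(i,C+50*Z),proj(j,C+50*Z),proj(j,C-50*Z))
```

```text
[[354.1000061035156, 96.19999694824219], [370.6000061035156, 88.80000305175781], [386.3999938964844, 124.30000305175781], [369.79998779296875, 131.60000610351562]]
side tilt 33.15165624929241 [ 600.72613636 -281.4708843   245.67132623]
[ 627.97696011 -280.78109297  287.40510085]
[ 573.35225483 -282.16379056  203.74909252]
25.0 side ang from vert 16.320388591589825 38.49177420296276 scene 29.391790512462435 [128.14477576 210.3967374 ] [367.18093068  93.99694269] [377.99743625 130.93770458]
29.999999999999996 side ang from vert 20.405820888306085 38.66834150099765 scene 32.95675716870976 [128.73119445 212.33810855] [365.85233369  94.39729249] [379.33471866 130.639063  ]
35.0 side ang from vert 24.46407946835258 38.746077785430685 scene 39.28445199754836 [129.34997023 214.33143282] [364.58271503  94.93509416] [380.62834452 130.20259079]
40.0 side ang from vert 28.516371277486183 38.723242597675394 scene 53.26138134516998 [129.99561423 216.3589096 ] [363.38140064  95.60509687] [381.86825799 129.63046422]
```

The tilt measures 33–34.5° against the 35° needed. The face centre is about 63 mm out along the pin axis and nearly centred on it. I'll close in to about 23 mm with a small correction.

>>> servo_tool:
  rows:
    - [0.04,0,0.04,0,0]
    - [0.08,0,0.1,0,0]
    - [0.126,0,0.156,0,0]
    - [0.126,0,0.156,0,0]
    - [0.126,0,0.156,0,0]

```text
time_s: 11.42
ee_pos: [535.2, -284.0, 196.6]
ee_rot: [180.0, 0.0, -178.4]
force: [-0.6, -1.0, -3.1]
gripper_width: 22.3
gripper_force: 60.0
```

```bash
cat >> h.py <<'E'
def gap(s,head):
    "face centre relative to a point along/perp the pin axis (n) from the TCP"
    n=np.array([.574,.0145,.819]);e=np.array([.819,.02,-.574]);F=s["ee_pos"]+[13.3,0.3,-22.7];d=F-head
    return np.round([d@n,d@e,d[1]-.0145/.819*0],1)
PU=np.array([535,-286.5,153.7]);PL=np.array([601,-194.8,111.]);BU=np.array([526.1,-286.7,141]);BL=np.array([589.8,-195.1,95])
E
python3 - <<'E'
from h import *
s=state();print(s["time_s"],s["ee_pos"],s["ee_rot"],s["force"],gap(s,PU))
E
```

```text
11.4167 [ 535.21719961 -283.98668265  196.64175288] [ 1.79994855e+02  3.04812373e-02 -1.78430748e+02] [-0.60653968 -1.02426651 -3.06768575] [24.4 -0.5  2.8]
```

>>> servo_tool:
  rows:
    - [0,-0.012,0,0,0]
    - [0,-0.012,0,0,0]
    - [0.095,-0.012,0.135,0,0]
    - [0.095,-0.012,0.135,0,0]
    - [0,-0.012,0,0,0]
    - [0,-0.012,0,0,0]

```text
time_s: 11.92
ee_pos: [539.9, -288.2, 200.5]
ee_rot: [-179.8, 0.5, -178.4]
force: [2.7, -0.5, -1.3]
gripper_width: 21.4
gripper_force: 60.0
```

```bash
cat >> h.py <<'E'
def look(tag):
    s=state();a,i=grab("scene");b,j=grab("side");cv2.imwrite(f"pics/sc{tag}.png",a[:,:,::-1]);cv2.imwrite(f"pics/si{tag}.png",b[:,:,::-1])
    print(s["time_s"],s["ee_pos"].round(1),s["ee_rot"].round(1),s["force"].round(1),s["torque"].round(2));return s,a,i,b,j
def box(b,lo,hi,vm=110):
    "min-area rectangle of dark things in side view"
    m=(b.max(2)<vm).astype(np.uint8);k=np.zeros_like(m);k[lo[1]:hi[1],lo[0]:hi[0]]=1;m&=k;return m
def show(g,u,v,w,h):
    print("\n".join(" ".join(f"{x:3d}" for x in r[u-w:u+w]) for r in g[v-h:v+h]))
E
python3 - <<'E'
from h import *
s,a,i,b,j=look("7");print(gap(s,PU));print("pred side head",proj(j,PU),"boss",proj(j,BU))
show(b.max(2),388,156,14,14)
b0=cv2.imread("pics/si6.png")[:,:,::-1];print("before");show(b0.max(2),388,156,14,14)
E
```

```text
11.9167 [ 539.9 -288.2  200.5] [-179.8    0.5 -178.4] [ 2.7 -0.5 -1.3] [-0.08 -0.31 -0.02]
[30.1  1.  -1.4]
pred side head [389.56714267 149.52156513] boss [391.99331551 154.86357981]
167 162 143 123 112 113 120 130 144 152 160 161 163 167 166 167 165 164 163 162 163 163 162 162 163 162 163 162
170 166 162 150 150 150 154 156 164 165 162 166 167 166 168 166 164 164 162 164 166 163 164 165 162 163 162 163
167 168 167 164 164 165 164 166 165 167 165 166 167 165 166 164 163 165 162 164 163 162 165 163 167 160 165 164
168 168 167 168 164 165 166 164 166 166 168 166 165 164 166 163 164 167 165 164 164 162 165 162 165 165 163 165
168 165 167 166 167 168 166 164 164 164 166 167 165 164 164 162 164 164 164 163 162 163 163 165 165 163 163 160
170 166 167 168 165 169 164 165 164 165 163 166 167 163 164 166 163 160 165 163 163 165 165 162 161 161 163 163
166 166 166 165 167 164 163 165 164 166 166 165 164 162 163 163 165 165 162 163 163 162 164 166 164 161 162 162
163 163 163 165 163 165 165 163 163 163 165 163 164 165 163 162 163 161 160 166 162 163 161 164 164 163 163 164
163 163 162 164 163 
[... 4662 characters left out ...]
 196 212 220 221 224 226 222
117 130 145 153 164 166 162 161 156 149 144 138 141 138 141 138 137 141 159 181 196 213 220 224 224 225 223 220
137 148 156 159 157 156 152 150 146 141 140 143 145 142 143 149 161 177 192 207 218 221 223 224 224 221 218 213
146 149 155 155 151 153 149 150 146 148 145 142 150 151 159 170 187 203 214 218 222 224 224 224 219 216 209 200
151 153 156 153 147 151 151 160 163 159 152 149 155 166 179 196 206 217 221 223 224 224 222 219 213 205 199 189
153 156 156 155 155 158 169 181 183 170 158 158 172 187 203 211 217 222 224 223 221 221 217 212 203 195 184 172
152 153 161 165 162 175 188 194 182 173 170 179 191 207 216 218 222 222 223 222 220 218 209 200 194 179 167 146
```

The blow drove the upper pin about 17 mm: its head moved about 6.5 px in the side view, and roughly 3–5 mm remains. I'll creep in to find the head by touch.

>>> servo_tool:
  rows:
    - [0.04,0,0.06,0,0]
    - [0.08,0,0.114,0,0]
    - [0.086,0,0.123,0,0]
    - [0.086,0,0.123,0,0]
    - [0.086,0,0.123,0,0]

```text
time_s: 12.43
ee_pos: [518.4, -287.9, 171.9]
ee_rot: [-180.0, 0.0, -178.5]
force: [-0.2, -0.5, -3.6]
gripper_width: 21.9
gripper_force: 60.0
```

Run:
```python
from h import *
s=state();print(s["time_s"],s["ee_pos"],s["force"],s["torque"],gap(s,BU))
```

```text
12.4333 [ 518.42471965 -287.94267424  171.94007736] [-0.1547712  -0.50002048 -3.60420113] [0.06465017 0.00197658 0.03213324] [10.  -0.1 -0.9]
```

>>> servo_tool:
  rows:
    - [0.003,0,0.004,0,0]
    - [0.006,0,0.008,0,0]
    - [0.006,0,0.008,0,0]
    - [0.006,0,0.008,0,0]

```text
time_s: 12.77
ee_pos: [517.0, -287.8, 170.2]
ee_rot: [-180.0, 0.0, -178.5]
force: [0.3, -0.2, -5.2]
gripper_width: 22.0
gripper_force: 60.0
```

>>> servo_tool:
  rows:
    - [0.003,0,0.004,0,0]
    - [0.006,0,0.008,0,0]
    - [0.006,0,0.008,0,0]

```text
time_s: 13.02
ee_pos: [515.3, -287.7, 168.2]
ee_rot: [180.0, -0.0, -178.5]
force: [0.2, 0.4, -4.9]
gripper_width: 21.6
gripper_force: 60.0
```

>>> servo_tool:
  rows:
    - [0.003,0,0.004,0,0]
    - [0.006,0,0.008,0,0]
    - [0.006,0,0.008,0,0]

```text
time_s: 13.27
ee_pos: [514.7, -287.9, 167.2]
ee_rot: [-180.0, 0.1, -178.5]
force: [0.5, 1.0, -2.4]
gripper_width: 21.5
gripper_force: 60.0
```

>>> servo_tool:
  rows:
    - [0.003,0,0.004,0,0]
    - [0.003,0,0.004,0,0]
    - [0.003,0,0.004,0,0]

```text
time_s: 13.52
ee_pos: [514.7, -287.9, 167.0]
ee_rot: [-180.0, 0.1, -178.5]
force: [1.4, 1.6, 2.2]
gripper_width: 21.8
gripper_force: 60.0
```

Run:
```python
from h import *
s=state();print(s["time_s"],s["ee_pos"],s["force"],s["torque"],gap(s,BU),s["ee_rot"])
```

```text
13.5167 [ 514.69111717 -287.91759054  167.02161496] [1.36385393 1.64383077 2.20970577] [ 0.36995676 -0.41548432  0.04594538] [ 3.8 -0.4 -0.9] [-1.79953949e+02  1.48977157e-01 -1.78468799e+02]
```

Light contact at 3.8 mm above the estimated boss top, with about 7 N. I'll back off and strike again to just about flush.

>>> servo_tool:
  rows:
    - [-0.063,0,-0.09,0,0]
    - [-0.063,0,-0.09,0,0]
    - [-0.063,0,-0.09,0,0]
    - [0.005,0,0.007,0,0]
    - [0.005,0,0.007,0,0]
    - [-0.06,0,-0.086,0,0]
    - [-0.06,0,-0.086,0,0]
    - [-0.06,0,-0.086,0,0]

```text
time_s: 14.18
ee_pos: [525.5, -287.6, 182.9]
ee_rot: [-180.0, -0.0, -178.4]
force: [-0.3, 0.3, -4.8]
gripper_width: 21.9
gripper_force: 60.0
```

Run:
```python
from h import *
s,a,i,b,j=look("8");print(gap(s,BU));show(b.max(2),391,157,8,9)
```

```text
14.1833 [ 525.5 -287.6  182.9] [-180.    -0.  -178.4] [-0.3  0.3 -4.8] [ 0.12  0.03 -0.05]
[23.1 -0.6 -0.6]
 62  71  75  89 107 125 138 146 152 157 162 164 161 163 163 165
 98 103 113 126 141 150 157 159 162 162 164 163 164 164 163 163
130 140 145 151 157 161 161 162 160 163 161 163 167 164 164 166
155 157 163 161 162 161 164 160 163 162 162 159 163 164 164 163
163 163 165 162 165 162 161 162 162 161 161 162 164 162 164 165
165 161 162 164 162 164 163 162 159 157 156 157 166 171 174 169
160 160 163 161 161 162 158 151 150 146 147 155 171 182 187 178
160 164 160 163 158 159 154 144 138 136 148 164 180 194 196 188
158 158 158 159 160 154 151 141 136 146 157 171 182 195 197 190
158 158 159 155 152 146 141 140 144 149 160 170 180 192 193 183
155 158 157 152 142 136 136 142 148 153 157 165 174 180 184 176
165 161 157 151 141 132 130 136 142 150 154 159 163 167 172 170
176 169 154 150 142 130 129 132 138 141 144 150 157 166 173 189
181 167 152 147 140 128 126 126 127 129 133 144 163 180 194 204
171 160 150 142 136 131 131 125 115 111 129 153 179 197 209 219
162 149 147 141 137 136 134 124 119 122 144 172 199 213 220 224
150 145 142 142 139 141 135 136 144 156 180 201 215 220 226 225
144 143 144 144 144 148 149 162 178 195 209 218 222 226 226 225
```

>>> servo_tool:
  rows:
    - [0.03,0,0.043,0,0]
    - [0.057,0,0.082,0,0]
    - [0.06,0,0.086,0,0]
    - [0.063,0,0.09,0,0]
    - [0.063,0,0.09,0,0]

```text
time_s: 14.7
ee_pos: [512.8, -287.8, 164.8]
ee_rot: [180.0, -0.0, -178.5]
force: [-0.1, 0.4, -3.8]
gripper_width: 21.8
gripper_force: 60.0
```

>>> servo_tool:
  rows:
    - [0.003,0,0.004,0,0]
    - [0.003,0,0.004,0,0]
    - [0.003,0,0.004,0,0]

```text
time_s: 14.95
ee_pos: [512.7, -287.9, 164.5]
ee_rot: [-180.0, 0.0, -178.5]
force: [-0.3, -0.3, -3.7]
gripper_width: 21.8
gripper_force: 60.0
```

>>> servo_tool:
  rows:
    - [0.003,0,0.004,0,0]
    - [0.003,0,0.004,0,0]
    - [0.003,0,0.004,0,0]

```text
time_s: 15.2
ee_pos: [512.0, -287.9, 163.6]
ee_rot: [-180.0, -0.0, -178.5]
force: [-0.4, 0.1, -5.2]
gripper_width: 21.5
gripper_force: 60.0
```

>>> servo_tool:
  rows:
    - [0.003,0,0.004,0,0]
    - [0.003,0,0.004,0,0]
    - [0.003,0,0.004,0,0]

```text
time_s: 15.45
ee_pos: [511.5, -287.9, 162.8]
ee_rot: [-180.0, 0.0, -178.5]
force: [0.1, 0.6, -4.3]
gripper_width: 21.6
gripper_force: 60.0
```

>>> servo_tool:
  rows:
    - [0.003,0,0.004,0,0]
    - [0.003,0,0.004,0,0]
    - [0.003,0,0.004,0,0]

```text
time_s: 15.7
ee_pos: [511.5, -288.0, 162.8]
ee_rot: [-180.0, 0.1, -178.5]
force: [0.8, 0.2, 0.4]
gripper_width: 21.7
gripper_force: 60.0
```

>>> servo_tool:
  rows:
    - [0.003,0,0.004,0,0]
    - [0.003,0,0.004,0,0]
    - [0.003,0,0.004,0,0]

```text
time_s: 15.95
ee_pos: [511.4, -288.0, 162.7]
ee_rot: [-179.9, 0.2, -178.5]
force: [1.7, 1.4, 5.8]
gripper_width: 22.0
gripper_force: 60.0
```

>>> servo_tool:
  rows:
    - [0.003,0,0.004,0,0]
    - [0.003,0,0.004,0,0]
    - [0.003,0,0.004,0,0]

```text
time_s: 16.2
ee_pos: [511.4, -288.0, 162.7]
ee_rot: [-179.9, 0.3, -178.5]
force: [2.0, 2.5, 8.7]
gripper_width: 21.9
gripper_force: 60.0
```

>>> servo_tool:
  rows:
    - [0.001,0,0.002,0,0]
    - [0.001,0,0.002,0,0]
    - [0.001,0,0.002,0,0]

```text
time_s: 16.45
ee_pos: [511.4, -288.0, 162.6]
ee_rot: [-179.9, 0.3, -178.5]
force: [1.0, 2.1, 9.9]
gripper_width: 21.5
gripper_force: 60.0
```

Run:
```python
from h import *
s=state();print(s["time_s"],s["ee_pos"],s["force"],s["torque"],gap(s,BU),s["ee_rot"])
```

```text
16.45 [ 511.36013939 -288.02596628  162.64567354] [1.04737128 2.13015962 9.90149625] [ 0.64946938 -0.44435717  0.05756287] [-1.7 -0.6 -1. ] [-179.9128693     0.32550224 -178.47422127]
```

>>> servo_tool:
  rows:
    - [0.002,0,0.003,0,0]
    - [0.003,0,0.004,0,0]
    - [0.003,0,0.004,0,0]

```text
time_s: 16.7
ee_pos: [511.3, -288.0, 162.6]
ee_rot: [-179.9, 0.4, -178.5]
force: [1.2, 3.2, 12.1]
gripper_width: 21.8
gripper_force: 60.0
```

Run:
```python
from h import *
s=state();print(s["time_s"],s["ee_pos"],s["force"],s["torque"],gap(s,BU),s["ee_rot"])
```

```text
16.7 [ 511.3188668  -288.04170879  162.61976926] [ 1.23215741  3.1969415  12.10778175] [ 0.86886541 -0.45997792 -0.00301343] [-1.7 -0.6 -1. ] [-179.89121752    0.42050081 -178.47341071]
```

>>> servo_tool:
  rows:
    - [0.001,0,0.002,0,0]
    - [0.001,0,0.002,0,0]
    - [0.001,0,0.002,0,0]
    - [0.001,0,0.002,0,0]
    - [0.001,0,0.002,0,0]
    - [0.001,0,0.002,0,0]
    - [0.001,0,0.002,0,0]
    - [0.001,0,0.002,0,0]

```text
time_s: 17.37
ee_pos: [511.3, -288.1, 162.6]
ee_rot: [-179.9, 0.5, -178.5]
force: [2.1, 3.8, 13.9]
gripper_width: 21.3
gripper_force: 60.0
```

Run:
```python
from h import *
s,a,i,b,j=look("9");print(gap(s,BU))
# head axis in side view while resting
print(s["gripper_width"])
```

```text
17.3667 [ 511.3 -288.1  162.6] [-179.9    0.5 -178.5] [ 2.1  3.8 13.9] [ 0.95 -0.48  0.11]
[-1.8 -0.6 -1.1]
21.292707419151316
```

Resting at about 16 N along the pin for more than half a second without movement, so the face is on the boss. I'll back off and look.

>>> servo_tool:
  rows:
    - [-0.03,0,-0.04,0,0]
    - [-0.1,0,-0.143,0,0]
    - [-0.15,0,-0.215,0,0]
    - [-0.2,0,-0.29,0,0]
    - [-0.2,0,-0.29,0,0]
    - [-0.2,0,-0.29,0,0]

```text
time_s: 17.97
ee_pos: [548.2, -287.0, 215.8]
ee_rot: [180.0, -0.1, -178.4]
force: [-0.5, 0.1, -5.3]
gripper_width: 21.8
gripper_force: 60.0
```

Run:
```python
from h import *
s,a,i,b,j=look("10");y=np.radians(181.5)
# compare upper vs decoy: rows of min brightness near the boss
show(b.max(2),391,155,7,6)
m=(b.max(2)<110).astype(np.uint8)
# head axis: expected box from TCP
F=s["ee_pos"]+[13.3,.3,-22.7];h=np.array([np.cos(y),np.sin(y),0])
Z=np.array([0,0,.829])-h*.559
X=np.array([0,0,.559])+h*.829
q=np.array([proj(j,F+X*e+Z*t) for e,t in((-27,-6),(-27,106),(24,106),(24,-6))]);k=np.zeros_like(m);cv2.fillConvexPoly(k,q.astype(np.int32),1)
r=cv2.minAreaRect(np.argwhere(m&k)[:,::-1].astype(np.float32));p=cv2.boxPoints(r);print(r,q.round(),p.round(1).tolist())
o=np.zeros((600,800,3),np.uint8);o[:,:400]=cv2.resize(b[60:210,345:445,::-1],(400,600),interpolation=cv2.INTER_CUBIC)
o[:,400:]=cv2.resize(a[180:300,110:190,::-1],(400,600),interpolation=cv2.INTER_CUBIC);cv2.imwrite("pics/c10.png",o)
```

```text
17.9667 [ 548.2 -287.   215.8] [ 1.800e+02 -1.000e-01 -1.784e+02] [-0.5  0.1 -5.3] [0.1  0.06 0.02]
164 162 163 162 164 163 162 165 164 163 163 163 164 162
162 164 163 161 162 165 162 163 162 162 162 160 163 161
162 165 163 163 161 162 161 164 161 161 163 162 164 162
163 164 163 163 160 163 164 164 160 164 160 161 166 167
161 163 161 165 159 160 163 161 157 156 159 163 170 173
159 164 164 161 162 161 158 151 144 146 153 171 181 186
163 159 159 162 157 155 144 140 136 150 162 178 192 197
161 158 159 158 151 150 140 133 146 156 170 184 195 199
162 158 158 149 144 140 142 142 149 159 168 180 191 193
162 158 150 141 133 135 140 146 152 158 163 171 180 181
163 159 152 138 132 132 135 143 148 153 157 164 168 168
165 156 150 141 131 130 133 137 141 142 149 156 162 174
((373.7845153808594, 114.1637954711914), (42.14937210083008, 16.807226181030273), 66.80140686035156) [[376. 138.]
 [359.  99.]
 [373.  92.]
 [391. 132.]] [[357.79998779296875, 98.0999984741211], [373.20001220703125, 91.5], [389.79998779296875, 130.1999969482422], [374.3999938964844, 136.8000030517578]]
```

View pics/c10.png

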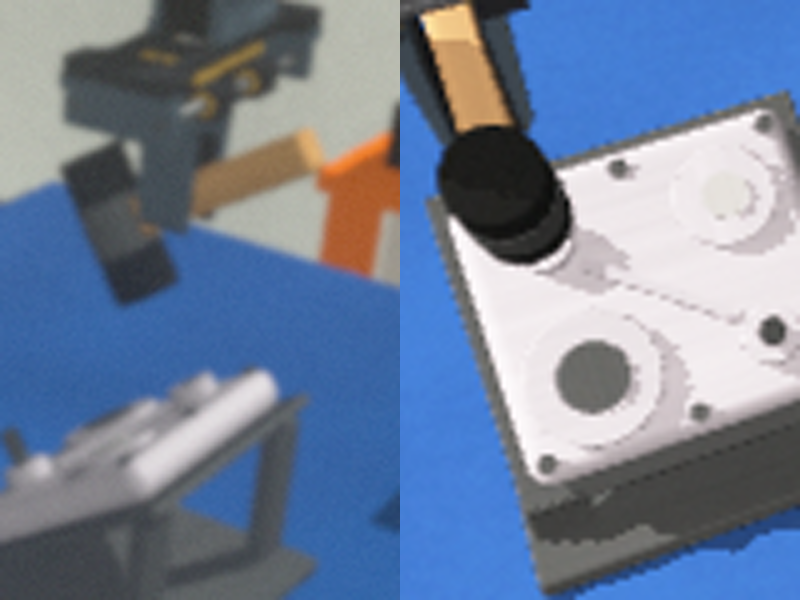

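The side view shows nothing standing proud of the upper boss, so that pin is flush. The lower pin still stands at left, about (15,440) in the crop. The mallet tilt is still about 33.5°. Moving to hover over the lower pin.

>>> servo_tool:
  rows:
    - [-0.05,0.08,0.05,0,0]
    - [-0.11,0.18,0.11,0,0]
    - [-0.17,0.28,0.18,0,0]
    - [-0.23,0.38,0.25,0,0]
    - [-0.276,0.449,0.311,0,0]
    - [-0.276,0.449,0.311,0,0]
    - [-0.276,0.449,0.311,0,0]
    - [-0.276,0.449,0.311,0,0]

```text
time_s: 18.73
ee_pos: [600.4, -196.3, 154.1]
ee_rot: [-180.0, -0.1, -178.5]
force: [-0.4, -0.1, -3.9]
gripper_width: 21.8
gripper_force: 60.0
```

Run:
```python
from h import *
s,a,i,b,j=look("11");d=s["ee_pos"]-[575.1,-196.4,116.7];n=np.array([.574,.0145,.819]);e=np.array([.819,.02,-.574]);print(d@n,d@e,d[1]);print(to([600.9,-195.7,153.6],s))
b0=cv2.imread("pics/si0.png") if 0 else cv2.imread("pics/side0.png");print(proj(j,BL+n*20),proj(j,BL));show(b0.max(2),349,173,10,11)
```

```text
18.7333 [ 600.4 -196.3  154.1] [-1.800e+02 -1.000e-01 -1.785e+02] [-0.4 -0.1 -3.9] [ 0.02 -0.03  0.03]
45.21678475356831 -0.7306242863404481 0.13331323184036137
[-0.002  0.003  0.003]
[346.93865807 168.08985719] [350.13101841 174.89386881]
164 164 162 162 164 160 165 159 162 158 162 160 160 160 162 158 160 159 161 160
164 163 165 163 164 162 163 162 164 164 160 163 162 160 162 164 163 164 159 160
166 165 165 165 165 163 164 161 164 162 162 165 163 164 163 163 162 162 164 162
164 167 165 167 166 164 167 161 161 160 161 163 163 164 166 163 161 165 162 163
162 167 168 166 167 166 159 155 147 146 155 162 162 167 167 163 162 162 165 162
166 167 167 167 166 159 148 131 124 126 140 156 166 165 165 167 165 165 165 167
166 168 167 167 163 151 129 108  97 104 128 150 162 163 166 168 167 165 163 166
166 166 167 168 163 150 123  99  88  98 116 139 159 168 169 168 170 169 166 166
167 166 169 167 165 156 132 101  89  90 106 124 150 165 166 168 169 169 167 167
170 169 169 170 166 161 144 115  91  89  96 117 140 160 167 168 168 169 170 168
168 169 170 169 169 166 153 132 103  88  92 107 129 153 162 
[... 199 characters left out ...]
 170 169 161 142 114  95 103 124 149 170 188 197 193 171 150
164 171 166 169 171 172 168 158 148 124 118 125 143 165 183 195 205 199 181 153
168 167 171 168 169 170 165 152 143 134 136 143 154 168 179 191 199 198 180 153
170 169 170 168 170 167 158 143 136 138 146 148 157 164 173 183 188 185 168 151
168 168 168 166 169 167 158 141 135 136 142 146 151 159 163 170 169 163 153 144
168 169 170 168 169 169 162 147 133 134 139 143 145 150 151 151 151 146 144 142
169 166 170 168 169 165 158 141 131 129 135 139 146 142 144 144 145 144 139 140
168 168 163 166 161 156 144 128 125 126 134 138 140 139 140 138 138 140 136 134
163 163 160 158 150 138 131 125 125 131 135 137 138 139 138 134 136 132 135 136
```

>>> servo_tool:
  rows:
    - [0,0,0,0,0]
    - [0.109,0,0.156,0,0]
    - [0.109,0,0.156,0,0]
    - [0.03,0,0.043,0,0]
    - [0.03,0,0.043,0,0]
    - [0.03,0,0.043,0,0]
    - [0.06,0,0.086,0,0]
    - [0.089,0,0.127,0,0]
    - [0.089,0,0.127,0,0]
    - [0.089,0,0.127,0,0]

```text
time_s: 19.67
ee_pos: [582.9, -196.1, 128.8]
ee_rot: [180.0, -0.1, -178.5]
force: [0.9, 0.2, -4.1]
gripper_width: 21.9
gripper_force: 60.0
```

```bash
cat >> h.py <<'E'
def rep():
    s=state();d=s["ee_pos"]-[575.1,-196.4,116.7];n=np.array([.574,.0145,.819]);e=np.array([.819,.02,-.574])
    print(s["time_s"],"gap",(d@n).round(2),"e",(d@e).round(1),"y",d[1].round(1),"Fn",((s["force"]-[0,0,-4.4])@n).round(1),s["force"].round(1),s["ee_rot"].round(1))
E
python3 -c "
from h import *
rep()"
```

```text
19.6667 gap 14.38 e -0.5 y 0.3 Fn 0.7 [ 0.9  0.2 -4.1] [ 1.800e+02 -1.000e-01 -1.785e+02]
```

>>> servo_tool:
  rows:
    - [0.006,0,0.008,0,0]
    - [0.006,0,0.008,0,0]
    - [0.006,0,0.008,0,0]

```text
time_s: 19.92
ee_pos: [582.7, -196.3, 127.9]
ee_rot: [-180.0, 0.0, -178.5]
force: [0.6, -0.3, -4.4]
gripper_width: 21.8
gripper_force: 60.0
```

>>> servo_tool:
  rows:
    - [0.006,0,0.008,0,0]
    - [0.006,0,0.008,0,0]
    - [0.006,0,0.008,0,0]

```text
time_s: 20.17
ee_pos: [581.1, -196.1, 125.9]
ee_rot: [-180.0, -0.0, -178.5]
force: [0.9, -0.2, -3.6]
gripper_width: 21.6
gripper_force: 60.0
```

```bash
python3 -c "
from h import *
rep()"
```

```text
20.1667 gap 10.97 e -0.4 y 0.3 Fn 1.2 [ 0.9 -0.2 -3.6] [-180.    -0.  -178.5]
```

>>> servo_tool:
  rows:
    - [0.006,0,0.008,0,0]
    - [0.006,0,0.008,0,0]
    - [0.006,0,0.008,0,0]

```text
time_s: 20.42
ee_pos: [579.8, -196.2, 124.2]
ee_rot: [180.0, -0.0, -178.5]
force: [-0.7, 0.1, -4.7]
gripper_width: 21.6
gripper_force: 60.0
```

>>> servo_tool:
  rows:
    - [0.006,0,0.008,0,0]
    - [0.006,0,0.008,0,0]
    - [0.006,0,0.008,0,0]

```text
time_s: 20.67
ee_pos: [578.6, -196.2, 122.6]
ee_rot: [180.0, -0.0, -178.5]
force: [-0.5, 0.8, -4.4]
gripper_width: 21.6
gripper_force: 60.0
```

```bash
python3 -c "
from h import *
rep()"
```

```text
20.6667 gap 6.84 e -0.6 y 0.2 Fn -0.3 [-0.5  0.8 -4.4] [ 180.    -0.  -178.5]
```

>>> servo_tool:
  rows:
    - [0.003,0,0.004,0,0]
    - [0.003,0,0.004,0,0]
    - [0.003,0,0.004,0,0]

```text
time_s: 20.92
ee_pos: [578.1, -196.3, 121.9]
ee_rot: [-180.0, -0.0, -178.5]
force: [0.7, 0.3, -4.6]
gripper_width: 21.5
gripper_force: 60.0
```

>>> servo_tool:
  rows:
    - [0.003,0,0.004,0,0]
    - [0.003,0,0.004,0,0]
    - [0.003,0,0.004,0,0]

```text
time_s: 21.17
ee_pos: [577.5, -196.3, 121.1]
ee_rot: [-180.0, -0.0, -178.5]
force: [0.7, 0.9, -4.8]
gripper_width: 22.1
gripper_force: 60.0
```

>>> servo_tool:
  rows:
    - [0.003,0,0.004,0,0]
    - [0.003,0,0.004,0,0]
    - [0.003,0,0.004,0,0]

```text
time_s: 21.42
ee_pos: [576.9, -196.3, 120.3]
ee_rot: [-180.0, -0.0, -178.5]
force: [0.0, -0.4, -4.8]
gripper_width: 21.5
gripper_force: 60.0
```

```bash
python3 -c "
from h import *
rep()"
```

```text
21.4167 gap 3.99 e -0.6 y 0.1 Fn -0.3 [ 0.  -0.4 -4.8] [-180.    -0.  -178.5]
```

>>> servo_tool:
  rows:
    - [0.003,0,0.004,0,0]
    - [0.003,0,0.004,0,0]
    - [0.003,0,0.004,0,0]

```text
time_s: 21.67
ee_pos: [576.3, -196.3, 119.5]
ee_rot: [-180.0, -0.0, -178.5]
force: [0.4, -0.3, -3.4]
gripper_width: 21.4
gripper_force: 60.0
```

>>> servo_tool:
  rows:
    - [0.003,0,0.004,0,0]
    - [0.003,0,0.004,0,0]
    - [0.003,0,0.004,0,0]

```text
time_s: 21.92
ee_pos: [575.9, -196.4, 118.8]
ee_rot: [-180.0, 0.0, -178.5]
force: [0.5, -0.1, -3.9]
gripper_width: 22.0
gripper_force: 60.0
```

```bash
python3 -c "
from h import *
rep()"
```

```text
21.9167 gap 2.19 e -0.6 y -0.0 Fn 0.7 [ 0.5 -0.1 -3.9] [-180.     0.  -178.5]
```

>>> servo_tool:
  rows:
    - [0.003,0,0.004,0,0]
    - [0.003,0,0.004,0,0]
    - [0.003,0,0.004,0,0]

```text
time_s: 22.17
ee_pos: [575.8, -196.5, 118.7]
ee_rot: [-180.0, 0.1, -178.5]
force: [1.2, 0.2, 0.1]
gripper_width: 21.8
gripper_force: 60.0
```

>>> servo_tool:
  rows:
    - [0.003,0,0.004,0,0]
    - [0.003,0,0.004,0,0]
    - [0.003,0,0.004,0,0]

```text
time_s: 22.42
ee_pos: [575.8, -196.5, 118.5]
ee_rot: [-180.0, 0.2, -178.5]
force: [1.7, 0.0, 5.6]
gripper_width: 21.3
gripper_force: 60.0
```

```bash
python3 -c "
from h import *
rep()
s,a,i,b,j=look('12')
"
```

```text
22.4167 gap 1.88 e -0.5 y -0.1 Fn 9.2 [1.7 0.  5.6] [-180.     0.2 -178.5]
22.4167 [ 575.8 -196.5  118.5] [-180.     0.2 -178.5] [1.7 0.  5.6] [ 0.4  -0.39  0.  ]
```

>>> servo_tool:
  rows:
    - [-0.063,0,-0.09,0,0]
    - [-0.063,0,-0.09,0,0]
    - [-0.063,0,-0.09,0,0]
    - [-0.003,0,-0.004,0,0]
    - [-0.003,0,-0.004,0,0]
    - [-0.063,0,-0.09,0,0]
    - [-0.063,0,-0.09,0,0]
    - [-0.03,0,-0.04,0,0]
    - [-0.006,0,-0.008,0,0]
    - [-0.006,0,-0.008,0,0]

```text
time_s: 23.35
ee_pos: [573.5, -196.0, 117.0]
ee_rot: [179.9, -0.2, -178.5]
force: [-0.4, -0.2, -3.9]
gripper_width: 21.3
gripper_force: 60.0
```

```bash
python3 -c "
from h import *
rep()"
```

```text
23.35 gap -0.63 e -1.5 y 0.4 Fn 0.1 [-0.4 -0.2 -3.9] [ 179.9   -0.2 -178.5]
```

>>> servo_tool:
  rows:
    - [0.003,0,0.004,0,0]
    - [0.003,0,0.004,0,0]
    - [0.003,0,0.004,0,0]

```text
time_s: 23.6
ee_pos: [574.8, -196.3, 117.7]
ee_rot: [180.0, -0.1, -178.5]
force: [0.9, 0.2, -4.3]
gripper_width: 21.8
gripper_force: 60.0
```

>>> servo_tool:
  rows:
    - [0.003,0,0.004,0,0]
    - [0.003,0,0.004,0,0]
    - [0.003,0,0.004,0,0]

```text
time_s: 23.85
ee_pos: [574.5, -196.3, 117.1]
ee_rot: [-180.0, -0.0, -178.5]
force: [-0.2, -0.2, -4.2]
gripper_width: 21.9
gripper_force: 60.0
```

```bash
python3 -c "
from h import *
rep()"
```

```text
23.85 gap 0.02 e -0.7 y 0.1 Fn 0.0 [-0.2 -0.2 -4.2] [-180.    -0.  -178.5]
```

>>> servo_tool:
  rows:
    - [0.003,0,0.004,0,0]
    - [0.003,0,0.004,0,0]
    - [0.003,0,0.004,0,0]

```text
time_s: 24.1
ee_pos: [573.9, -196.3, 116.3]
ee_rot: [-180.0, -0.0, -178.5]
force: [0.4, 0.2, -3.9]
gripper_width: 21.7
gripper_force: 60.0
```

>>> servo_tool:
  rows:
    - [0.003,0,0.004,0,0]
    - [0.003,0,0.004,0,0]
    - [0.003,0,0.004,0,0]

```text
time_s: 24.35
ee_pos: [573.9, -196.4, 116.1]
ee_rot: [-180.0, 0.1, -178.5]
force: [0.2, 1.1, -1.9]
gripper_width: 21.4
gripper_force: 60.0
```

```bash
python3 -c "
from h import *
rep()"
```

```text
24.35 gap -1.22 e -0.7 y -0.0 Fn 2.2 [ 0.2  1.1 -1.9] [-1.800e+02  1.000e-01 -1.785e+02]
```

>>> servo_tool:
  rows:
    - [0.003,0,0.004,0,0]
    - [0.006,0,0.008,0,0]
    - [0.006,0,0.008,0,0]
    - [0.006,0,0.008,0,0]

```text
time_s: 24.68
ee_pos: [573.8, -196.5, 116.0]
ee_rot: [-180.0, 0.3, -178.5]
force: [2.0, 1.0, 5.2]
gripper_width: 21.8
gripper_force: 60.0
```

```bash
python3 -c "
from h import *
rep()"
```

```text
24.6833 gap -1.37 e -0.7 y -0.1 Fn 9.0 [2.  1.  5.2] [-180.     0.3 -178.5]
```

>>> servo_tool:
  rows:
    - [0.002,0,0.003,0,0]
    - [0.004,0,0.005,0,0]
    - [0.004,0,0.005,0,0]

```text
time_s: 24.93
ee_pos: [573.7, -196.5, 115.9]
ee_rot: [-179.9, 0.4, -178.5]
force: [1.3, 2.4, 8.8]
gripper_width: 21.8
gripper_force: 60.0
```

```bash
python3 -c "
from h import *
rep()"
```

```text
24.9333 gap -1.42 e -0.7 y -0.1 Fn 11.6 [1.3 2.4 8.8] [-179.9    0.4 -178.5]
```

>>> servo_tool:
  rows:
    - [0.002,0,0.003,0,0]
    - [0.004,0,0.006,0,0]
    - [0.004,0,0.006,0,0]
    - [0.004,0,0.006,0,0]

```text
time_s: 25.27
ee_pos: [573.7, -196.5, 115.9]
ee_rot: [-179.9, 0.5, -178.5]
force: [0.3, 2.8, 13.0]
gripper_width: 21.9
gripper_force: 60.0
```

```bash
python3 -c "
from h import *
rep()"
```

```text
25.2667 gap -1.48 e -0.7 y -0.1 Fn 14.5 [ 0.3  2.8 13. ] [-179.9    0.5 -178.5]
```

>>> servo_tool:
  rows:
    - [0.001,0,0.002,0,0]
    - [0.001,0,0.002,0,0]
    - [0.001,0,0.002,0,0]
    - [0.001,0,0.002,0,0]
    - [0.001,0,0.002,0,0]
    - [0.001,0,0.002,0,0]
    - [0.001,0,0.002,0,0]
    - [0.001,0,0.002,0,0]

```text
time_s: 25.93
ee_pos: [573.7, -196.5, 115.8]
ee_rot: [-179.9, 0.5, -178.5]
force: [1.0, 2.6, 12.8]
gripper_width: 21.6
gripper_force: 60.0
```

```bash
python3 -c "
from h import *
rep()"
```

```text
25.9333 gap -1.51 e -0.7 y -0.1 Fn 14.7 [ 1.   2.6 12.8] [-179.9    0.5 -178.5]
```

>>> servo_tool:
  rows:
    - [-0.03,0,-0.04,0,0]
    - [-0.1,0,-0.143,0,0]
    - [-0.15,0,-0.215,0,0]
    - [-0.2,0,-0.3,0,0]
    - [-0.2,0,-0.45,0,0]
    - [-0.2,0,-0.6,0,0]
    - [-0.2,0,-0.6,0,0]
    - [-0.2,0,-0.6,0,0]

```text
time_s: 26.6
ee_pos: [610.8, -195.7, 232.3]
ee_rot: [-179.9, 0.1, -178.5]
force: [-0.3, 0.3, -4.7]
gripper_width: 21.4
gripper_force: 60.0
```

```bash
python3 -c "
from h import *
s,a,i,b,j=look('13')
print('lower');show(b.max(2),349,174,8,9)
print('upper');show(b.max(2),391,155,7,6)
print(np.abs(0))
"
```

```text
26.6 [ 610.8 -195.7  232.3] [-1.799e+02  1.000e-01 -1.785e+02] [-0.3  0.3 -4.7] [ 0.11 -0.    0.02]
lower
163 168 164 165 166 165 164 166 165 166 166 165 161 165 164 159
166 166 167 166 168 166 165 168 165 166 166 166 164 167 163 164
166 167 168 168 164 165 168 167 167 169 166 166 164 163 166 167
166 166 167 167 167 168 169 166 169 166 168 165 166 171 167 168
168 164 173 169 168 168 166 167 168 166 169 169 165 169 167 170
168 169 172 169 170 168 168 170 169 168 170 172 170 167 169 170
170 167 169 170 168 170 170 170 170 170 169 169 173 170 169 169
171 171 170 168 169 169 172 171 171 171 169 171 169 170 167 169
170 170 169 171 170 170 167 168 171 169 170 166 167 170 173 173
168 172 169 170 171 171 169 169 168 161 161 161 168 179 187 183
169 170 171 170 169 168 167 162 151 146 148 158 173 190 201 192
169 172 172 168 171 168 160 153 147 142 151 168 180 193 205 197
171 170 169 168 165 157 149 142 142 149 156 168 179 194 200 197
169 168 171 168 160 147 137 138 146 149 157 167 179 185 186 184
169 171 170 168 156 142 133 135 145 152 157 160 167 170 168 161
166 170 167 166 161 147 132 133 138 144 148 151 151 153 151 150
168 170 169 166 159 141 128 128 138 140 142 143 143 147 143 140
168 166 162 156 146 130 121 128 133 140 139 143 141 139 137 138
upper
163 160 163 164 163 166 160 162 163 163 162 163 161 161
164 162 163 165 161 164 165 162 161 162 161 163 162 162
164 164 162 161 163 164 163 162 160 164 161 163 164 163
163 164 162 161 160 159 162 159 159 162 159 162 165 165
162 161 161 160 165 161 161 160 158 156 157 161 170 175
162 162 164 160 160 159 152 149 142 146 157 169 183 184
159 161 161 159 158 153 144 139 136 149 161 177 190 198
156 157 159 157 154 149 140 136 142 154 170 184 192 199
159 159 156 150 145 141 140 143 149 159 167 179 188 190
158 159 151 138 134 138 141 145 151 159 164 172 180 181
160 157 148 140 131 132 136 144 147 153 159 160 165 170
165 155 146 141 128 127 129 138 143 145 149 155 161 173
0
```

Both pins look flush in the side view, with matching brightness profiles. I'll carry the mallet back to the mat.

>>> servo_tool:
  rows:
    - [0.01,0.07,-0.05,0.03,0]
    - [0.02,0.18,-0.1,0.1,0]
    - [0.04,0.32,-0.1,0.17,0]
    - [0.06,0.47,-0.1,0.24,0]
    - [0.08,0.62,-0.1,0.31,0]
    - [0.09,0.77,-0.1,0.38,0]
    - [0.1,0.9,-0.1,0.45,0]

```text
time_s: 27.28
ee_pos: [583.6, -14.1, 248.7]
ee_rot: [-179.9, -0.3, 140.7]
force: [0.7, 0.8, -4.8]
gripper_width: 21.6
gripper_force: 60.0
```

>>> servo_tool:
  rows:
    - [0.1,0.09,0,0.07,0]
    - [0.2,0.17,0,0.14,0]
    - [0.3,0.26,0,0.21,0]
    - [0.4,0.34,0,0.28,0]
    - [0.5,0.43,0,0.35,0]
    - [0.6,0.52,0,0.42,0]
    - [0.67,0.58,0,0.48,0]
    - [0.7,0.6,0,0.5,0]
    - [0.7,0.6,0,0.5,0]

```text
time_s: 28.03
ee_pos: [550.4, 167.0, 248.8]
ee_rot: [-179.7, -0.0, 96.2]
force: [0.6, -0.7, -3.7]
gripper_width: 21.5
gripper_force: 60.0
```

```bash
python3 -c "
from h import *
s=state();print(s['time_s'],s['ee_pos'],s['ee_rot'],to([538.4,239,90],s),(s['ee_rot'][2]-82)/90)"
```

```text
28.0333 [550.36508368 166.97452291 248.79426724] [-1.79728192e+02 -8.74798699e-03  9.61601208e+01] [ 0.364 -0.021  0.794] 0.15733467561816591
```

>>> servo_tool:
  rows:
    - [0.1,0,0,0.06,0]
    - [0.22,-0.01,0.1,0.12,0]
    - [0.33,-0.02,0.25,0.157,0]
    - [0.364,-0.02,0.4,0.157,0]
    - [0.364,-0.02,0.55,0.157,0]
    - [0.364,-0.02,0.7,0.157,0]
    - [0.364,-0.02,0.79,0.157,0]
    - [0.364,-0.02,0.79,0.157,0]
    - [0.364,-0.02,0.79,0.157,0]

```text
time_s: 28.78
ee_pos: [539.6, 236.1, 91.7]
ee_rot: [-179.8, 0.1, 81.9]
force: [-0.1, -0.8, -3.6]
gripper_width: 21.6
gripper_force: 60.0
```

```bash
python3 -c "
from h import *
s=state();print(s['time_s'],s['ee_pos'],s['ee_rot'],s['force'],to([538.4,239,45],s))
a,i=grab('scene');t=tilt(a,i,s,np.radians(82));print(t[0],t[1],t[5],t[6].sum())"
```

```text
28.7833 [539.63916603 236.10173562  91.70471098] [-1.79817556e+02  1.32226337e-01  8.19002374e+01] [-0.08931644 -0.79460674 -3.55092902] [ 0.013 -0.008  0.234]
31.950326676005965 [534.03874476 196.25266774 111.32803317] [9.19744847 4.28920254] 488
```

>>> servo_tool:
  rows:
    - [0.013,0,0.08,0,0]
    - [0.013,0,0.17,0,0]
    - [0.013,0,0.234,0,0]
    - [0.013,0,0.234,0,0]
    - [0.013,0,0.25,0,0]
    - [0.013,0,0.26,0,0]
    - [0.013,0,0.26,0,0]

```text
time_s: 29.42
ee_pos: [541.8, 240.1, 42.5]
ee_rot: [179.9, -0.1, 81.9]
force: [-0.7, -0.4, -3.6]
gripper_width: 22.0
gripper_force: 60.0
```

```bash
python3 -c "
from h import *
s=state();print(s['time_s'],s['ee_pos'],s['ee_rot'],s['force'])"
```

```text
29.4167 [541.76849683 240.10999976  42.48472973] [ 1.79883150e+02 -6.09726724e-02  8.19039454e+01] [-0.68050672 -0.4307004  -3.61592801]
```

>>> servo_tool:
  rows:
    - [0,0,0.01,0,0]
    - [0,0,0.02,0,0]
    - [0,0,0.02,0,0]
    - [0,0,0.02,0,0]

```text
time_s: 29.75
ee_pos: [541.8, 240.3, 38.4]
ee_rot: [179.9, -0.1, 81.9]
force: [0.5, 0.3, 2.6]
gripper_width: 21.5
gripper_force: 60.0
```

```bash
python3 -c "
from h import *
s=state();print(s['time_s'],s['ee_pos'],s['ee_rot'],s['force'])"
```

```text
29.75 [541.76870806 240.25565468  38.41456476] [ 1.79878332e+02 -6.13415918e-02  8.19124982e+01] [0.45427188 0.25585263 2.57617308]
```

>>> servo_tool:
  rows:
    - [0,0,0,0,0.1]
    - [0,0,0,0,0.1]
    - [0.018,0,0.008,0,0.1]
    - [0.035,0,0.016,0,0.1]
    - [0.052,0,0.025,0,0.1]
    - [0.07,0,0.035,0,0.1]
    - [0.086,0,0.044,0,0.1]
    - [0.102,0,0.054,0,0.1]
    - [0.116,0,0.066,0,0.1]
    - [0.13,0,0.078,0,0.1]
    - [0.145,0,0.091,0,0.1]
    - [0.16,0,0.103,0,0.1]
    - [0.172,0,0.117,0,0.1]
    - [0.185,0,0.131,0,0.1]
    - [0.197,0,0.146,0,0.1]
    - [0.209,0,0.161,0,0.1]
    - [0.209,0,0.163,0,0.1]
    - [0.209,0,0.163,0,0.1]
  force: 6

```text
time_s: 31.25
ee_pos: [546.9, 282.2, 4.9]
ee_rot: [180.0, -0.1, 81.9]
force: [0.7, 2.3, 1.7]
gripper_width: 22.0
gripper_force: 6.0
```

```bash
cat >> h.py <<'E'
def end3(tag):
    s,a,i,b,j=look(tag);g=lambda f:cv2.cvtColor(f,cv2.COLOR_RGB2HSV)
    for nm,f,info,c in(("sc",a,i,(372,190)),("si",b,j,(188,306))):
        h=g(f);m=((h[:,:,0]>5)&(h[:,:,0]<24)&(h[:,:,1]>90)&(h[:,:,2]>60)).astype(np.uint8);yy,xx=np.mgrid[:420,:560]
        m[np.hypot(xx-c[0],yy-c[1])>28]=0;q=np.argwhere(m)[:,::-1];r0=cv2.imread("pics/scene0.png" if nm=="sc" else "pics/side0.png")[:,:,::-1]
        h0=g(r0);m0=((h0[:,:,0]>5)&(h0[:,:,0]<24)&(h0[:,:,1]>90)&(h0[:,:,2]>60)).astype(np.uint8);m0[np.hypot(xx-c[0],yy-c[1])>28]=0;q0=np.argwhere(m0)[:,::-1]
        e=(lambda z:z[:,0].max() if nm=="sc" else z[:,0].min())
        for z in(q0,q): k=np.abs(z[:,0]-e(z))<4;print(nm,"end col",e(z),"rows",z[k][:,1].min(),z[k][:,1].max(),"n",len(z))
E
python3 -c "
from h import *
end3('14')"
```

```text
31.25 [546.9 282.2   4.9] [ 1.80e+02 -1.00e-01  8.19e+01] [0.7 2.3 1.7] [ 0.5  -0.34  0.03]
sc end col 373 rows 185 194 n 270
sc end col 374 rows 189 197 n 55
si end col 184 rows 299 310 n 444
si end col 182 rows 302 314 n 468
```

```bash
python3 -c "
from h import *
i=vision.camera_info('scene');j=vision.camera_info('side');P=np.array([557,373,56.])
f=lambda p:np.r_[proj(i,p),proj(j,p)]
J=np.stack([f(P+e)-f(P) for e in np.eye(3)],1);d=np.array([1,3.5,-2,3.5]);x,r,_,_=np.linalg.lstsq(J,d,rcond=None);print(x,J@x)
# head silhouette axis vs before, scene
for n in('scene0','sc14'):
    V=cv2.imread(f'pics/{n}.png').max(2);m=(V<85).astype(np.uint8);m[:,:312]=0;m[:,345:]=0;m[:176]=0;m[225:]=0
    k,l,st,c=cv2.connectedComponentsWithStats(m);b=1+np.argmax(st[1:,4]);print(n,st[b]);show(V,325,200,13,26) if n=='sc14' else None
"
```

```text
[  5.04394853   2.67525523 -11.0268145 ] [ 1.03949978  3.5041325  -1.97372269  3.49894919]
scene0 [317 181  18  34 429]
sc14 [318 176  27  40 518]
205 205 204 203 205 203 202 204 205 205 202 203 202 200 199 200 198 111  50  44  59 153 174 150 107 111
204 205 204 204 203 201 200 203 204 202 201 200 199 200 199 199 200 150  74  43 120 126 128  86 134  76
205 203 205 203 205 202 202 202 203 201 203 201 201 198 200 199 199 199 112  41 141 206 182 135  91  47
203 202 202 201 202 204 203 203 201 199 201 201 199 199 197 199 199 199 151  74  80  96 145 142 118  68
202 203 202 201 202 202 202 202 201 202 200 199 199 199 198 200 199 200 198 127  88 115 133 147 141 102
198 200 201 199 199 200 198 198 199 200 201 201 199 199 199 199 200 199 199 198 197 197 157 150 134 119
200 200 201 201 198 199 198 199 198 199 199 198 198 200 197 195 195 195 193 193 196 196 197 137  72  54
201 201 200 200 200 200 199 200 199 199 200 199 195 192 162 119 108 107 143 151 184 194 198 128  70  57
199 198 197 198 198 198 198 199 200 199 199 196 139  62  38  37  37  36  36  35  63  98 180 106  54  56
197 199 198 197 1
[... 3754 characters left out ...]
 150 152 151 152 151 151 152 151 150 150 150 151 151 152 151 151 151 149 151
151 151 150 149 150 150 150 151 150 150 150 152 151 151 150 151 151 151 151 148 151 150 152 150 152 151
150 150 151 150 151 150 152 150 151 152 151 151 150 151 150 150 151 149 152 150 151 151 151 152 150 152
151 152 151 152 151 150 151 151 151 150 151 150 151 150 151 149 151 149 151 150 151 152 151 150 151 150
151 152 151 151 150 151 151 150 151 151 151 150 150 150 150 150 151 150 152 152 151 151 150 150 150 150
151 150 151 151 149 150 151 150 151 151 152 150 151 150 151 151 151 150 151 152 150 150 151 149 150 150
150 152 150 150 150 151 150 150 151 151 149 152 150 150 151 150 150 151 151 151 151 151 151 150 151 150
```

The handle end reads about 11 mm low, so the mallet is over-rotated by roughly 5°. With a light grip I'll raise the fingers a little so the face settles flat.

>>> servo_tool:
  rows:
    - [0,0,0,0,0.1]
    - [0,0,-0.008,0,0.1]
    - [0,0,-0.016,0,0.1]
    - [0,0,-0.024,0,0.1]
    - [0,0,-0.028,0,0.1]
    - [0,0,-0.028,0,0.1]
    - [0,0,-0.028,0,0.1]
  force: 3

```text
time_s: 31.93
ee_pos: [545.9, 280.8, 9.8]
ee_rot: [-179.9, 0.1, 81.9]
force: [-0.8, -0.2, -3.1]
gripper_width: 22.1
gripper_force: 3.0
```

```bash
python3 -c "
from h import *
end3('15')"
```

```text
31.9333 [545.9 280.8   9.8] [-1.799e+02  1.000e-01  8.190e+01] [-0.8 -0.2 -3.1] [-0.01  0.03  0.04]
sc end col 373 rows 185 194 n 270
sc end col 374 rows 185 194 n 46
si end col 184 rows 299 310 n 444
si end col 182 rows 297 310 n 444
```

>>> servo_tool:
  rows:
    - [0,0,0.004,0,0.1]
    - [0,0,0.006,0,0.1]
    - [0,0,0.006,0,0.1]
    - [0,0,0.006,0,0.28]
    - [0,0,0.006,0,0.32]
    - [0,0,0.006,0,0.4]
    - [0,0,0.006,0,0.7]
    - [0,0,0.006,0,0.9]
    - [0,0,0.006,0,0.9]
    - [0,0,0.006,0,0.9]
    - [0,0,0.006,0,0.9]
    - [0,0,0.006,0,0.9]

```text
time_s: 33.03
ee_pos: [546.8, 281.2, 9.1]
ee_rot: [180.0, 0.0, 81.9]
force: [-0.2, -0.6, -0.5]
gripper_width: 73.2
gripper_force: 0.0
```

>>> servo_tool:
  rows:
    - [0,0,-0.1,0,0.9]
    - [0,0,-0.25,0,0.9]
    - [0,0,-0.4,0,0.9]
    - [0,0,-0.6,0,0.9]
    - [0,0,-0.8,0,0.9]
    - [0,0,-0.8,0,0.9]
    - [0,0,-0.8,0,0.9]
    - [0,0,-0.8,0,0.9]

```text
time_s: 33.7
ee_pos: [546.2, 280.9, 168.6]
ee_rot: [-180.0, 0.0, 81.9]
force: [-0.3, -0.5, -0.6]
gripper_width: 82.0
gripper_force: 0.0
```

```bash
python3 -c "
from h import *
end3('16')
for n in('scene0','sc16','side0','si16'):
    V=cv2.imread(f'pics/{n}.png').max(2);m=(V<(85 if 's' in n and n[:2]=='sc' else 75)).astype(np.uint8)
    w=(312,345,176,225) if n[:2]=='sc' else (230,265,245,305);m[:,:w[0]]=0;m[:,w[1]:]=0;m[:w[2]]=0;m[w[3]:]=0
    q=np.argwhere(m)[:,::-1];print(n,len(q),q.min(0),q.max(0),q.mean(0).round(1))
# moved objects elsewhere: diff first vs last
for p,q in(('scene0','sc16'),('side0','si16')):
    d=cv2.absdiff(cv2.imread(f'pics/{p}.png'),cv2.imread(f'pics/{q}.png')).max(2)
    sc=dict(tin=(225,252,165,210),drv=(250,290,245,318),casing=(115,215,195,300)) if p=='scene0' else dict(tin=(345,385,230,288),drv=(245,302,195,232))
    for k,(a,b,c,e) in sc.items(): print(p,k,(d[c:e,a:b]>50).sum())
"
```

```text
33.7 [546.2 280.9 168.6] [-180.     0.    81.9] [-0.3 -0.5 -0.6] [-0.06 -0.08  0.04]
sc end col 373 rows 185 194 n 270
sc end col 375 rows 186 195 n 287
si end col 184 rows 299 310 n 444
si end col 181 rows 298 310 n 471
scene0 429 [317 181] [334 214] [325.8 197.6]
sc16 431 [319 182] [335 215] [327.4 198.1]
side0 681 [237 252] [257 299] [246.5 273.9]
si16 615 [234 252] [254 298] [243.9 273.1]
scene0 tin 347
scene0 drv 0
scene0 casing 881
side0 tin 378
side0 drv 140
```

```bash
python3 -c "
from h import *
for n,w in(('scene0',(222,256,160,215)),('sc16',(222,256,160,215)),('side0',(340,392,225,292)),('si16',(340,392,225,292))):
    I=cv2.imread(f'pics/{n}.png').astype(int)[w[2]:w[3],w[0]:w[1]];m=(I[:,:,0]-I[:,:,2]<35)&(I.max(2)>75)
    k,l,st,c=cv2.connectedComponentsWithStats(m.astype(np.uint8));b=1+np.argmax(st[1:,4]);print(n,st[b],c[b].round(1))
# lower/upper pin head in the scene: dark disc centroid vs boss prediction
V=cv2.imread('pics/sc16.png').max(2);i=vision.camera_info('scene')
for n,B in(('U',BU),('L',BL)):
    u,v=proj(i,B).round().astype(int);print(n,proj(i,B).round(1));show(V,u,v,7,7)
"
```

```text
scene0 [  5   9  24  37 732] [16.7 27.2]
sc16 [  5   9  24  37 725] [16.6 27.1]
side0 [   9    7   33   54 1480] [25.1 33.3]
si16 [   9    7   33   53 1467] [25.1 32.9]
U [138.  227.6]
234 233 235 235 236 235 234 234 234 235 235 235 236 235
235 235 236 235 241 236 234 236 235 233 233 234 233 233
236 235 236 236 234 235 235 236 234 234 216 210 230 234
237 237 236 235 234 236 235 233 233 232 230 231 228 233
237 239 235 234 235 233 216 204 226 229 231 232 200 189
235 235 234 235 235 147  97 101  98 210 231 232 237 184
241 234 234 237 206 133 103 101 101 154 224 234 234 191
240 236 237 236 204 131 103 102 102 158 227 234 237 180
236 235 236 236 224 149 110 110 122 191 230 234 234 167
237 237 237 235 234 217 188 178 227 235 235 234 194 158
238 233 233 234 232 233 234 234 235 235 233 224 156 181
237 236 229 229 231 233 234 235 235 233 213 149 164 191
235 235 237 229 200 223 233 235 228 181 158 156 190 197
237 238 238 238 238 227 176 167 163 160 192 198 196 196
L [184.1 246.8]
234 235 234 235 236 235 234 235 235 235 236 236 235 235
236 235 235 236 239 235 234 236 235 233 231 234 235 235
232 210 230 244 238 235 236 236 234 234 232 227 233 236
200 203 232 236 235 236 234 231 233 232 230 234 213 229
199 217 231 234 236 234 194 145 190 222 232 232 214 199
236 241 236 235 236 176 113 100 101 148 223 233 239 214
237 238 237 237 225 147 103 103  99 126 220 234 238 210
238 247 241 237 221 147 105 101 106 132 223 234 237 193
238 241 239 237 236 203 142 123 167 227 235 234 234 210
239 214 229 236 235 232 232 233 234 235 234 233 182 188
239 239 237 235 232 233 234 234 236 235 232 212 198 193
239 239 238 232 235 234 232 234 233 235 189 170 189 196
238 238 238 239 229 200 197 188 186 162 189 198 199 197
239 239 238 237 236 235 235 213 203 202 199 197 196 196
```

The tin hasn't moved, and both pins show as flat discs centred in their bosses with no shadow. The mallet stands upright, free of the gripper. Handing in.

```bash
python3 -c "
from h import *
print(job_done())"
```

```text
the job is handed in; nothing more can be done
None
```

I drove both pins flush, upper then lower, checked each with a steady push of about 15 N, and handed the job in at about 34 s with the mallet standing released on the mat; the tin and screwdriver look unmoved.

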